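Load the drying base and creep it into its bay

TASK

Drop every wooden ring on the table over the spindle of the weighted wooden base, widest at the bottom and getting smaller upwards, each resting flat and fully home. Then creep the loaded base forward into the drying bay, square and up against the back stop, by pushing its two front corners in turn; do not push on the glass vial or the spindle. Last, slide the clear guard shut until its latch catches; do not knock over the glue bottle or the brush jar on the way.

Things in the scene. Friction and masses are not known exactly. Their poses are not given: they have to be found in the camera images.
- base: Loose wooden block, 120 mm deep (x), 190 wide (y), 50 high, about 1.9 kg with its spindle; slides on the table under 6 to 20 N. Origin at the centre of its underside, under the spindle; +x points to the bay, the front (robot-side) face is at x = -60 mm.
- corner_left (a point): Middle of the left steel push pad (36 mm square) on the base's front face: x -60, y +75 mm from the base's origin, 25 mm up. Axes as the base's. A push here moves the base forward and turns it to the right (clockwise from above).
- corner_right (a point): Middle of the right push pad, y -75 mm; a push here turns the base to the left.
- spindle: Steel spindle fixed upright on the base, diameter 20 mm, 64 mm high, the last 10 mm tapered; origin at the centre of its foot, on the base's top. Bear less than 6 N on it with the fingers.
- vial: Glass level vial fixed across the middle of the base's front face: 80 mm long along y, standing 17 mm out from the face, 18 to 38 mm above the table; origin in the front face at table level, local +x into the base. Fragile: bear less than 3 N on it.
- ringA: The widest plain light-wood ring, outside diameter 68 mm, bore 28 mm, 22 mm tall, starts lying flat on the table; origin at the centre of its underside, z its axis. Absent in some starts.
- ringB: The second widest plain light-wood ring, outside diameter 60 mm, bore 28 mm, 22 mm tall, starts lying flat on the table; origin at the centre of its underside, z its axis. Absent in some starts.
- ringC: The third widest plain light-wood ring, outside diameter 52 mm, bore 28 mm, 22 mm tall, starts lying flat on the table; origin at the centre of its underside, z its axis. Absent in some starts.
- ringD: The smallest plain light-wood ring, outside diameter 44 mm, bore 28 mm, 22 mm tall, starts lying flat on the table; origin at the centre of its underside, z its axis. Absent in some starts.
- bay: Fixed grey metal bay, open on top and in front. Origin on the table, mid-mouth, in the guard's plane; +x leads in, y left. Cheeks 60 mm high, inner faces at y +-110 mm from x 45 to 170, flaring to +-128 at x 10. Back stop 55 high, face at x 155: the base's origin is at x = 95 mm when home. Fan housing outside the right cheek: x 50 to 140, y -120 to -185, 85 high.
- latch_knob (a point): Top of the brass knob on the latch pawl, 101 mm up, on the latch post (34 by 26 mm, 82 mm high) that stands at the right of the mouth, 139 mm from the bay's middle.
- guard (a joint): Sliding guard across the mouth, m: 0 = shut, up to 0.31 along the bay's +y; starts nearly fully open. Clear panel 230 mm wide, 8 thick, 90 high, centred on the bay's origin when shut. A tongue 42 to 58 mm up sticks out 64 mm from its right (leading) edge. It slides easily (2 N) until the last 35 mm, where the latch takes up to 8 N; hard stop at 0. Its track is flush.
- guard_tab (a point): Centre of the top of the guard's black grip tab, which stands up from the panel's top edge: 14 mm thick (across the guard, bay x), 30 mm long (bay y), from 90 to 135 mm above the table. Axes as the bay's.
- latch (a joint): Height of the sprung brass latch pawl, m: 0 = down; the guard's hook lifts it about 8 mm just before shut, and it snaps back to 0 behind the hook when the guard is latched.
- glue: White glue bottle, diameter 52 mm, 120 mm high, loose; origin at the centre of its underside, z up.
- brushjar: Blue brush jar, diameter 72 mm, 90 mm high with brushes to 165 mm, loose; origin at the centre of its underside, z up.
Things that resemble listed ones, but are neither listed nor needed, are in the scene too. What is shaped like the ringD but purple is not meant.

How it is judged (in metres and radians):
On the way, in this order (a step that is already met when the one before it is completed fails the run):
1. all the rings on the table are on the spindle, widest lowest, flat and fully home, let go (x of ringA in the frame of base between -0.008 and 0.008 m and y of ringA in the frame of base between -0.008 and 0.008 m and z of ringA in the frame of base between 0.045 and 0.099 m and angle between each of ringA, ringB, ringC, ringD's own z axis and vertical below 0.1 rad and linear speed of each of ringA, ringB, ringC, ringD below 0.05 m/s and contact force between the fingers and ringA below 0.3 N and x of ringB in the frame of base between -0.008 and 0.008 m and y of ringB in the frame of base between -0.008 and 0.008 m and z of ringB in the frame of base between 0.045 and 0.099 m and contact force between the fingers and ringB below 0.3 N and x of ringC in the frame of base between -0.008 and 0.008 m and y of ringC in the frame of base between -0.008 and 0.008 m and z of ringC in the frame of base between 0.045 and 0.099 m and contact force between the fingers and ringC below 0.3 N and x of ringD in the frame of base between -0.008 and 0.008 m and y of ringD in the frame of base between -0.008 and 0.008 m and z of ringD in the frame of base between 0.045 and 0.099 m and contact force between the fingers and ringD below 0.3 N and z of each of ringB, ringC, ringD in the frame of ringA above 0.017 m and z of each of ringC, ringD in the frame of ringB above 0.017 m and z of ringD in the frame of ringC above 0.017 m), for 0.2 s.
2. the loaded base is home in the bay, square and against the back stop (all of step 1 and x of base in the frame of bay above 0.088 m and y of base in the frame of bay between -0.02 and 0.02 m and angle between the x axis of base and the x axis of bay, either way round below 0.08 rad and angle between base's own z axis and vertical below 0.04 rad), for 0.2 s.
3. the guard is shut and its latch has caught (value of joint guard below 0.005 m and value of joint latch below 0.003 m), for 0.2 s.
At the end, for the whole second after the job is handed in: Every ring present is on the spindle (within 8 mm of its axis), flat, stacked without gaps, each wider ring below each narrower; the base is within 7 mm of the back stop and square to the bay within 0.08 rad; the guard is within 5 mm of shut with the pawl down (under 3 mm); everything released (all of step 2 and all of step 3); the robot touches nothing.
It fails at once if the glass vial is pushed (3 N or more) (contact force between any of the fingers, the arm and vial above 3 N).
It fails at once if the spindle is pushed with the fingers (6 N or more) (contact force between the fingers and spindle above 6 N).
It fails at once if the glue bottle or the brush jar is knocked over (angle between any of glue, brushjar's own z axis and vertical above 0.6 rad).
Of ringA, ringB, ringC, ringD only 2 to 3 are there at a start; the rules pass over those that are not, and their reading is None.
At some moment in a run one of ringA, ringB, ringC, ringD may be knocked a few centimetres aside while the robot is not near it.
It also fails if it takes over 208 s, if anything falls off the work surface, if the arm or the gripper's body presses on something with over 40 N, if the wrist force passes 120 N, or if a joint passes its speed limit or range.

ROBOT

A 6-joint arm with a two-finger parallel gripper is mounted at the origin on the work surface. World frame = base frame: x ahead of the robot, y to its left, z up, the work surface at z = 0. Lengths are in m, angles in degrees, forces in N, time in s.
With the tool pointing down it reaches from about 0.25 to 0.725 m from the base axis. Payload 9.7 kg.
Tool frame: the origin (TCP) lies between the finger pads; the fingertips stand 11 mm ahead of it and the grasp point (between the pads) lies 8 mm behind it; z points along the fingers, x is the direction in which the jaws open and shut, and the axes are right-handed (so a half turn about z gives the same grasp; the last joint's range is limited). The gripper opens to 85 mm and grips with 20 to 120 N. Pads are 22 mm wide; open, the fingers measure 114 mm over their backs; the gripper's body (76 mm by 85 mm) begins 54 mm behind the grasp point. The pads swing forward as they close: fully open they stand 13 mm farther back than shut.
Start: joints at [-67.609, 4.979, 10.078, 95.1, 0, 90], TCP at [0.21, -0.509, 0.242] pointing down, gripper open.
Joint ranges: [-179.16, 179.16], [-48.56, 103.87], [-65.8, 70.77], [-126.05, 130.52], [-82.76, 87.17], [-180, 180]. Speed limits (degrees/s): [127.2, 127.2, 147.25, 180, 180, 180].

INTERFACE

Orientations are given as [roll, pitch, yaw] about the fixed x, y, z axes, in that order (R = Rz(yaw) Ry(pitch) Rx(roll)).
In Python, from workcell import get_obs, camera, job_done, spotter gives the robot as it stands.
- The arm moves only by the tool play_rows, never from a script. Its argument "rows" is a list of rows, each a list of 3 entries, a list of its own where there are three numbers: the closure, from 0 (fully open) to 1 (shut), then the shift along the tool's x, y, z in cm, then the turn, a rotation vector about the tool's x, y, z in degrees. In form: [[claw, [x, y, z], [wx, wy, wz]], ...]. A call has 1 to 12 rows; each row shifts and turns the pose as measured when the row begins, along the tool's axes as they then stand; what a row does not reach is not made up. A row lasts 1/10 s, in which the tool goes at most 50 mm and 8.59 degrees, less where a joint would pass 70% of its speed; a pose out of reach is approached as far as the arm can. A call is refused whole if a number of a shift passes 5 or a number of a turn 8.59, either way. A call with a gripper value outside its range is refused whole. The fingers move at their own pace and stop on an object; "newtons" is the grip in N (left out, the last holds). Time passes only in rows, so rows that do not move let the fingers close. It gives the time, the measured TCP pose, the force and the opening at its end, in the units of the state.
- get_obs(): the state, without advancing time (a new reading comes with each control period).
- camera(name): name is "scene" or "top" or "wrist"; returns a dict with "img" (400x640x3 uint8, red, green, blue), "intrinsics" (3x3 intrinsics, pixels), "k1" (the pictures are not rectified: a ray, as slopes to the right and down, at radius r is drawn at 1 + k1 r^2 times it, then the intrinsics apply), "xyz" and "orientation" of the camera in the world. Camera axes: x right, y down, z forward; pixel columns grow to the right and rows downward; lengths in m; the calibration is good to about 2 mm. A picture is of the moment at which its call begins. There is no depth.
- job_done(): hands the job in, once; it reports no verdict.
Trained networks look in a picture, given as the dict that the camera call returned (one of the last four; its "shot" number tells which), for a name from the list of things; names that differ only in an ending like _2 or _b are one class to them, and where a whole thing is asked for, a point or a joint stands for the part that bears it (a point fixed in the world has none). Each returns a list of dicts, best first, with "confidence" (0 to 1); they miss things now and then, are a little off and sometimes report something else, mostly with a low value. They report only what shows in the picture. A call takes as long as a camera call. They do not tell look-alikes from the thing itself.
- spotter.spot_in(picture, thing): "point" ([x, y, z] in m, in world coordinates, good to about 4 mm: the middle of the surface that is visible of it).
- spotter.trace(picture, thing): "pixels" (400x640 bool, what is visible of it).
The state is a dict: "time": time; "q": joint angles; "qd": joint speeds; "joint_efforts": joint torques, N m; "ee_pos": TCP position; "tcp_rot": TCP orientation; "wrist_force": force on the tool from outside, world axes, zero at the start; "torque": the same for the moment, N m; "opening": finger opening in m.
Only numpy, scipy, OpenCV 4.12 (cv2) and the standard library are available. Lean on these libraries where they do the work, as an engineer would, in place of code of your own. Each camera call takes 0.05 s, during which the arm holds its last target.

## Working session

There is one attempt and no reset: what is moved stays moved. The work goes in short steps, Python scripts to look and compute and a tool call to move; the robot and the scene stay as the last step left them, time stands still between calls to the robot, and variables do not carry over. Pictures are saved under pics/ and viewed, and the job is handed in when it is done.

Besides the shell and the picture viewer there is one more tool, called after "Call:" as name([rows], argument=value, ...), one row to a line, values as JSON. play_rows: Moves the arm, as the interface text tells. Its arguments: {"type":"object","properties":{"rows":{"type":"array","items":{"type":"array"}},"newtons":{"type":"number"}},"required":["rows"]}

```bash
ls; mkdir -p pics; cat > h.py <<'E'
import numpy as np, cv2
from workcell import get_obs, camera, job_done, spotter
from scipy.spatial.transform import Rotation as R
def shot(name,fn=None):
    c=camera(name)
    if fn: cv2.imwrite('pics/'+fn+'.png',c['img'][:,:,::-1])
    return c
def rot(c):
    o=np.array(c['orientation'],float)
    return o if o.shape==(3,3) else R.from_euler('xyz',o,degrees=True).as_matrix()
def ray(c,u,v):
    K=np.array(c['intrinsics']);d=np.array([(u-K[0,2])/K[0,0],(v-K[1,2])/K[1,1]])
    s=d.copy()
    for _ in range(20): s=d/(1+c['k1']*(s@s))
    r=rot(c)@np.array([s[0],s[1],1]); return np.array(c['xyz']),r
def onz(c,u,v,z):
    o,r=ray(c,u,v); return o+r*(z-o[2])/r[2]
def proj(c,p):
    q=rot(c).T@(np.array(p)-np.array(c['xyz']));s=q[:2]/q[2];s=s*(1+c['k1']*(s@s));K=np.array(c['intrinsics'])
    return np.array([K[0,0]*s[0]+K[0,2],K[1,1]*s[1]+K[1,2]])
E
python3 - <<'E'
from h import *
np.set_printoptions(precision=4,suppress=True)
print(get_obs())
for n in ['scene','top','wrist']:
    c=shot(n,n+'0'); print(n,c['xyz'],c['orientation'],c['intrinsics'],c['k1'],c['shot'])
    for t in ['ringA','ringB','ringC','ringD','base','spindle','bay','guard_tab','latch_knob','vial','glue','brushjar','corner_left','corner_right']:
        try: print(t,[(np.round(d['point'],3),round(d['confidence'],2)) for d in spotter.spot_in(c,t)])
        except Exception as e: print(t,e)
E
```

```text
pics
{'time': 0.0, 'q': array([-67.6105,   5.011 ,  10.0338,  95.0993,   0.0004,  90.0004]), 'qd': array([-0.0627, -0.092 , -0.017 , -0.0181, -0.0603, -0.0551]), 'joint_efforts': array([ -0.0016, -52.0389,  46.4804,   0.0165,  -0.0001,   0.    ]), 'ee_pos': array([ 0.2094, -0.5083,  0.2416]), 'tcp_rot': array([-179.9996,    0.0765,  -67.611 ]), 'wrist_force': array([0.6288, 0.3785, 0.6208]), 'torque': array([ 0.0164, -0.0089,  0.01  ]), 'opening': 0.08533131117615457}
scene [1.0337 0.3793 0.6438] [-128.0938    0.4314  121.0246] [[361.3832   0.     319.021 ]
 [  0.     361.3832 200.6829]
 [  0.       0.       1.    ]] -0.04501093532171486 1
ringA [(array([0.594, 0.143, 0.054]), 0.31)]
ringB []
ringC [(array([ 0.376, -0.215,  0.018]), 0.71)]
ringD [(array([0.384, 0.243, 0.02 ]), 0.56), (array([0.474, 0.309, 0.014]), 0.52), (array([0.32 , 0.304, 0.016]), 0.49)]
base [(array([0.495, 0.057, 0.049]), 0.93), (array([0.598, 0.142, 0.05 ]), 0.67), (array([ 0.35 , -0.342,  0.063]), 0.4)]
spindle [(array([0.478, 0.044, 0.087]), 0.59)]
bay [(array([0.599, 0.145, 0.052]), 0.57)]
guard_tab [(array
[... 796 characters left out ...]
_tab [(array([0.58 , 0.325, 0.072]), 0.95)]
latch_knob []
vial [(array([0.404, 0.048, 0.032]), 0.64)]
glue [(array([ 0.332, -0.347,  0.08 ]), 0.49), (array([0.468, 0.042, 0.108]), 0.18)]
brushjar [(array([0.381, 0.425, 0.054]), 0.88)]
corner_left [(array([0.467, 0.042, 0.05 ]), 0.95)]
corner_right [(array([0.464, 0.042, 0.049]), 0.31)]
wrist [ 0.2848 -0.4763  0.3734] [161.5017   0.0194 -67.5951] [[319.9311   0.     319.053 ]
 [  0.     319.9311 196.471 ]
 [  0.       0.       1.    ]] -0.029622164485317275 3
ringA []
ringB []
ringC []
ringD []
base []
spindle []
bay []
guard_tab []
latch_knob []
vial []
glue [(array([ 0.314, -0.372,  0.04 ]), 0.57)]
brushjar []
corner_left []
corner_right []
```

View pics/scene0.png

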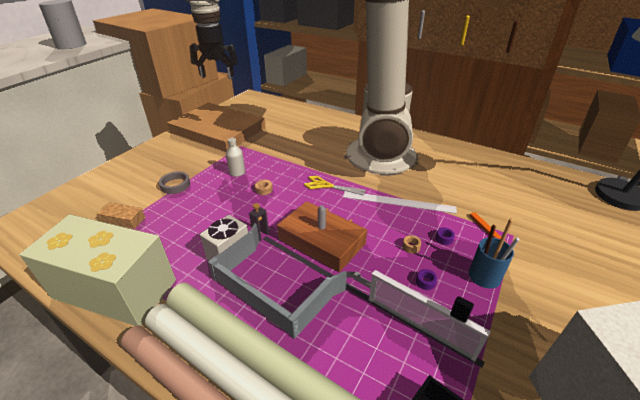

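View pics/top0.png

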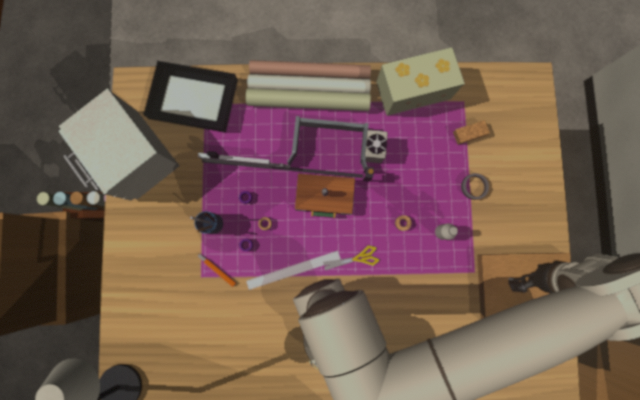

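View pics/wrist0.png

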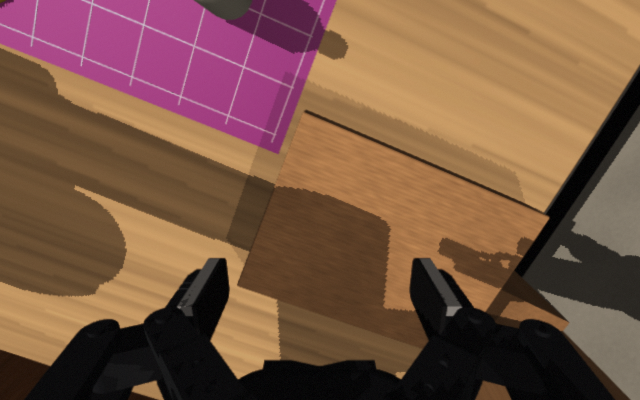

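```bash
python3 - <<'E'
import cv2
t=cv2.imread('pics/top0.png'); s=cv2.imread('pics/scene0.png')
a=cv2.resize(t[90:260,190:490],None,fx=2.6,fy=2.6,interpolation=cv2.INTER_CUBIC); cv2.imwrite('pics/c1.png',a)
b=cv2.resize(s[160:360,200:500],None,fx=2.6,fy=2.6,interpolation=cv2.INTER_CUBIC); cv2.imwrite('pics/c2.png',b)
E
```

```text
(no output)
```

View pics/c1.png

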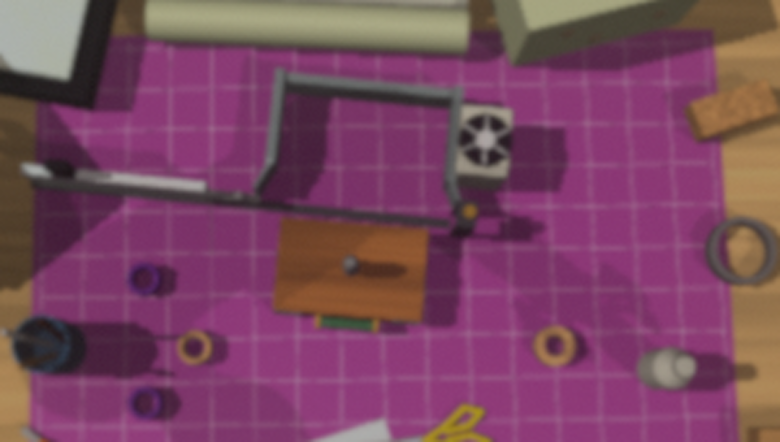

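View pics/c2.png

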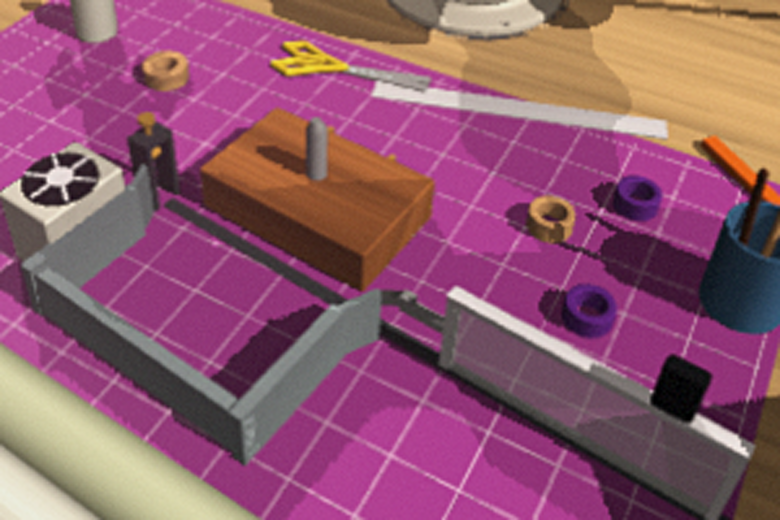

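Candidates for the rings:
- Light-wood rings: right at top (403,223) and left, smaller, at top (264,224).
- Look-alikes: purple rings at (248,197) and (249,244), and a grey ring at (475,186).

I choose the two light-wood rings. I'll check each one up close before grasping it.

Call:
play_rows([
  [0,[0,0,0],[0,0,-8.5]],
  [0,[0,0,0],[0,0,-8.5]],
  [0,[0,0,0],[0,0,-8.5]],
  [0,[0,0,0],[0,0,-8.5]],
  [0,[0,0,0],[0,0,-8.5]],
  [0,[0,0,0],[0,0,-8.5]],
  [0,[0,0,0],[0,0,-8.5]],
  [0,[0,0,0],[0,0,-8.1]],
  [0,[0,0,0],[0,0,0]],
])

```text
time: 3.15
ee_pos: [0.2095, -0.5085, 0.2423]
tcp_rot: [180.0, -0.0, 1.3]
wrist_force: [0.1, 0.6, -0.6]
opening: 0.0857
```

Call:
play_rows([
  [0,[2.3,-3.9,0],[0,0,0]],
  [0,[2.3,-3.9,0],[0,0,0]],
  [0,[2.3,-3.9,0],[0,0,0]],
  [0,[2.3,-3.9,0],[0,0,0]],
  [0,[2.3,-3.9,0],[0,0,0]],
  [0,[2.3,-3.9,0],[0,0,0]],
  [0,[2.3,-3.6,0],[0,0,1.3]],
  [0,[0,0,0],[0,0,0]],
])

```text
time: 3.95
ee_pos: [0.3723, -0.2283, 0.241]
tcp_rot: [-180.0, -0.1, -2.5]
wrist_force: [-0.0, -0.0, -0.1]
opening: 0.0857
```

```bash
python3 - <<'E'
from h import *
np.set_printoptions(precision=4,suppress=True)
o=get_obs();print(o['ee_pos'],o['tcp_rot'])
c=shot('wrist','w1'); print(c['xyz'],c['orientation'])
for t in ['ringC','base','latch_knob']:
    print(t,[(np.round(d['point'],3),round(d['confidence'],2)) for d in spotter.spot_in(c,t)])
E
```

```text
[ 0.3723 -0.2283  0.241 ] [-179.9639   -0.0878   -2.453 ]
[ 0.3752 -0.1455  0.3722] [161.5251  -0.1273  -2.4381]
ringC [(array([ 0.372, -0.218,  0.024]), 0.97)]
base []
latch_knob [(array([ 0.533, -0.106,  0.102]), 0.72)]
```

View pics/w1.png

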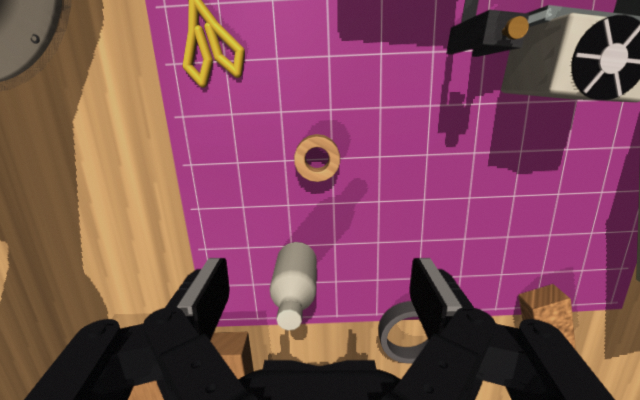

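```bash
cat >> h.py <<'E'
def ringfit(c,name,near=None,ztop=0.022):
    """fit outer circle by mapping bore+outer boundary onto z=ztop"""
    ds=spotter.trace(c,name)
    out=[]
    for d in ds:
        m=np.array(d['pixels']).astype(np.uint8)
        cs,_=cv2.findContours(m,cv2.RETR_CCOMP,cv2.CHAIN_APPROX_NONE)
        if not cs: continue
        cs=sorted(cs,key=cv2.contourArea)[::-1][:2]
        res=[]
        for k in cs:
            P=np.array([onz(c,u,v,ztop)[:2] for u,v in k[:,0,:]])
            (x,y),r=cv2.minEnclosingCircle((P*1000).astype(np.float32)); e=cv2.fitEllipse((P*1000).astype(np.float32)) if len(P)>5 else None
            res.append((np.round([x,y,r],1),np.round(e[0],1) if e else None,np.round(e[1],1) if e else None))
        out.append((d['confidence'],m.sum(),res))
    return out
E
python3 - <<'E'
from h import *
c=shot('wrist')
for t in ['ringC']:
    for r in ringfit(c,t): print(t,r)
# colour-based
hsv=cv2.cvtColor(c['img'],cv2.COLOR_RGB2HSV)
im=cv2.resize(c['img'][110:210,260:380],None,fx=6,fy=6,interpolation=cv2.INTER_CUBIC); cv2.imwrite('pics/w1c.png',im[:,:,::-1])
E
```

```text
ringC (0.8, np.uint64(1362), [(array([ 371.1, -217.4,   26.8]), array([ 370.9, -217.2]), array([50.5, 52.2])), (array([ 371.3, -215.6,   13.9]), array([ 371.1, -216.1]), array([24.4, 26.5]))])
```

View pics/w1c.png

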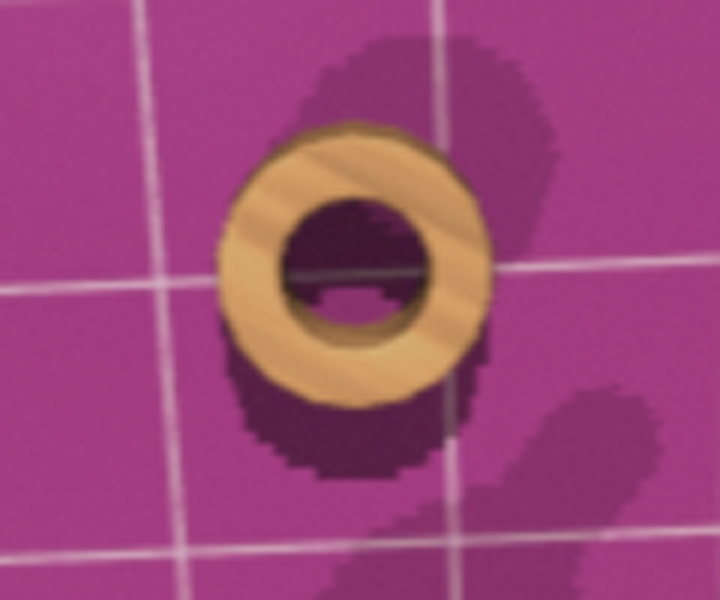

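The wrist view shows one plain light-wood ring at (317,158). Its outside diameter measures about 52 mm, so it is ringC. The glue bottle at (293,285) is clear of it.

Call:
play_rows([
  [0,[-0.1,-0.4,4.5],[0,0,0]],
  [0,[-0.1,-0.4,4.5],[0,0,0]],
  [0,[0,-0.35,4.5],[0,0,0]],
  [0,[0,0,0],[0,0,0]],
])

```text
time: 4.65
ee_pos: [0.3668, -0.2254, 0.1025]
tcp_rot: [179.9, -0.1, -3.3]
wrist_force: [-0.0, -0.2, 0.2]
opening: 0.0856
```

```bash
python3 - <<'E'
from h import *
np.set_printoptions(precision=4,suppress=True)
o=get_obs();print(o['ee_pos'],o['tcp_rot'])
c=shot('wrist','w2');
for z in (.016,.022,.028):
  for t in ['ringC']:
    for r in ringfit(c,t,ztop=z): print(z,t,r)
E
```

```text
[ 0.3668 -0.2254  0.1025] [179.9045  -0.1443  -3.2613]
0.016 ringC (0.66, np.uint64(3537), [(array([ 369.9, -218.5,   28.6]), array([ 370.6, -218.5]), array([51.6, 56.3])), (array([ 370.5, -215.3,   13.3]), array([ 370.8, -216.4]), array([21.2, 25.3]))])
0.022 ringC (0.66, np.uint64(3537), [(array([ 369.9, -216.4,   27.8]), array([ 370.6, -216.4]), array([50.2, 54.8])), (array([ 370.5, -213.3,   12.9]), array([ 370.8, -214.4]), array([20.7, 24.6]))])
0.028 ringC (0.66, np.uint64(3537), [(array([ 369.9, -214.3,   27. ]), array([ 370.6, -214.3]), array([48.8, 53.2])), (array([ 370.5, -211.2,   12.6]), array([ 370.8, -212.4]), array([20.1, 23.9]))])
```

View pics/w2.png

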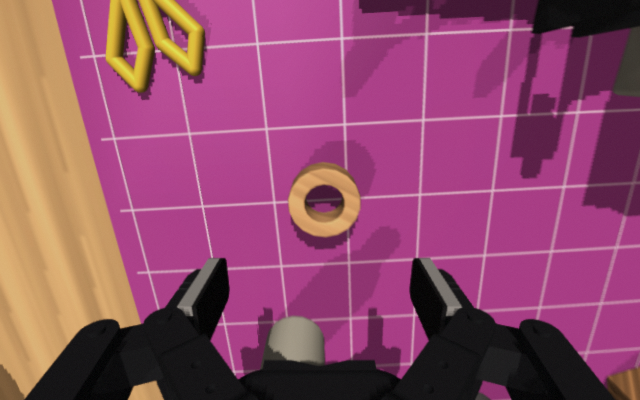

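Call:
play_rows([
  [0,[0.35,-0.9,1.5],[0,0,0]],
  [0,[0,0,2],[0,0,0]],
  [0,[0,0,0],[0,0,0]],
])

```text
time: 5.15
ee_pos: [0.3794, -0.2205, 0.0798]
tcp_rot: [179.3, -1.3, -3.3]
wrist_force: [-0.1, -0.7, 0.2]
opening: 0.0855
```

Call:
play_rows([
  [0,[0,0,0],[0,0,0]],
  [0,[0,0,0],[0,0,0]],
])

```text
time: 5.35
ee_pos: [0.3805, -0.2204, 0.0817]
tcp_rot: [179.3, -1.4, -3.3]
wrist_force: [0.4, -0.2, 0.2]
opening: 0.0854
```

```bash
python3 - <<'E'
from h import *
np.set_printoptions(precision=4,suppress=True)
o=get_obs();print(o)
E
```

```text
{'time': 5.35, 'q': array([-30.0772, -11.9432, -23.7929,  76.5766,  -0.0179,  63.1926]), 'qd': array([ 0.2701, -0.2587,  1.0943,  0.352 ,  0.0783,  0.2665]), 'joint_efforts': array([  0.0054, -33.5589,  46.6014,  -0.3784,   0.0014,   0.0047]), 'ee_pos': array([ 0.3805, -0.2204,  0.0817]), 'tcp_rot': array([179.2741,  -1.3965,  -3.2611]), 'wrist_force': array([ 0.445 , -0.1846,  0.1656]), 'torque': array([ 0.0534,  0.0617, -0.0333]), 'opening': 0.08540285793027788}
```

```bash
cat >> h.py <<'E'
def go(p,yaw=0):
    o=get_obs();Rc=R.from_euler('xyz',o['tcp_rot'],degrees=True);Rd=R.from_euler('xyz',[180,0,yaw],degrees=True)
    print('t',round(o['time'],2),'cur',np.round(o['ee_pos'],4),np.round(o['tcp_rot'],2),'F',np.round(o['wrist_force'],1),'| shift cm',np.round(Rc.inv().apply(np.array(p)-o['ee_pos'])*100,2),'turn',np.round((Rc.inv()*Rd).as_rotvec(degrees=True),2))
E
python3 - <<'E'
from h import *
go([.371,-.2165,.05],-3)
E
```

```text
t 5.35 cur [ 0.3805 -0.2204  0.0817] [179.27  -1.4   -3.26] F [ 0.4 -0.2  0.2] | shift cm [-1.04 -0.38  3.14] turn [ 0.73 -1.39 -0.27]
```

Call:
play_rows([
  [0,[-0.5,-0.2,1],[0.4,-0.7,0]],
  [0,[-0.3,-0.1,1],[0.2,-0.4,0]],
  [0,[-0.2,-0.1,0.8],[0.1,-0.2,0]],
  [0,[0,0,0.3],[0,0,0]],
  [0,[0,0,0],[0,0,0]],
])

```text
time: 5.85
ee_pos: [0.3707, -0.2159, 0.0488]
tcp_rot: [-180.0, -0.0, -3.3]
wrist_force: [-0.7, -0.2, 0.5]
opening: 0.0858
```

```bash
python3 - <<'E'
from h import *
go([.371,-.2165,.013],-3)
E
```

```text
t 5.85 cur [ 0.3707 -0.2159  0.0488] [-1.7999e+02 -4.0000e-02 -3.2800e+00] F [-0.7 -0.2  0.5] | shift cm [0.03 0.06 3.58] turn [-0.01 -0.04 -0.28]
```

Call:
play_rows([
  [0,[0,0,1],[0,0,0]],
  [0,[0,0,1],[0,0,0]],
  [0,[0,0.05,0.9],[0,0,0]],
  [0,[0,0,0.5],[0,0,0]],
  [0,[0,0,0],[0,0,0]],
])

```text
time: 6.35
ee_pos: [0.3705, -0.2164, 0.0115]
tcp_rot: [-180.0, -0.0, -3.3]
wrist_force: [-0.5, 0.3, 0.2]
opening: 0.085
```

```bash
python3 - <<'E'
from h import *
go([.371,-.2165,.014],-3)
c=shot('wrist','w3')
E
```

```text
t 6.35 cur [ 0.3705 -0.2164  0.0115] [-1.7999e+02 -3.0000e-02 -3.2900e+00] F [-0.5  0.3  0.2] | shift cm [ 0.05  0.01 -0.25] turn [-0.01 -0.03 -0.29]
```

View pics/w3.png

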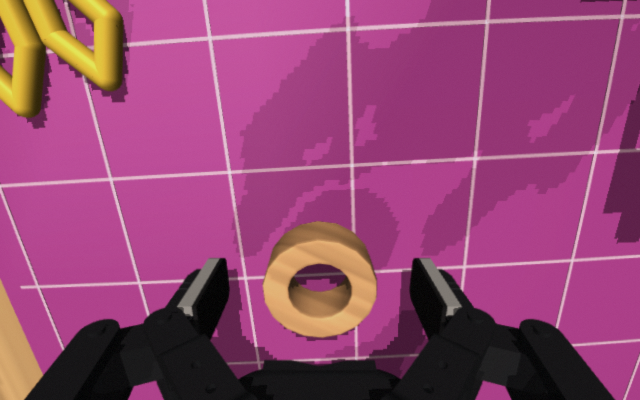

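Ring centred between the pads at (320,288). Closing.

Call:
play_rows([
  [0.3,[0,0,-0.2],[0,0,0]],
  [0.6,[0,0,0],[0,0,0]],
  [0.8,[0,0,0],[0,0,0]],
  [0.8,[0,0,0],[0,0,0]],
  [0.8,[0,0,0],[0,0,0]],
  [0.8,[0,0,0],[0,0,0]],
  [0.8,[0,0,-1],[0,0,0]],
  [0.8,[0,0,-2],[0,0,0]],
  [0.8,[0,0,0],[0,0,0]],
], newtons=30)

```text
time: 7.3
ee_pos: [0.3711, -0.2167, 0.0472]
tcp_rot: [180.0, -0.1, -3.3]
wrist_force: [-0.2, 0.5, -0.8]
opening: 0.0505
```

```bash
python3 - <<'E'
from h import *
go([.371,-.2165,.22],-3); print(get_obs()['opening'])
c=shot('wrist','w4')
E
```

```text
t 7.3 cur [ 0.3711 -0.2167  0.0472] [ 1.7997e+02 -1.2000e-01 -3.2900e+00] F [-0.2  0.5 -0.8] | shift cm [ 3.000e-02 -1.000e-02 -1.728e+01] turn [ 0.03 -0.12 -0.29]
0.05054702183061032
```

View pics/w4.png

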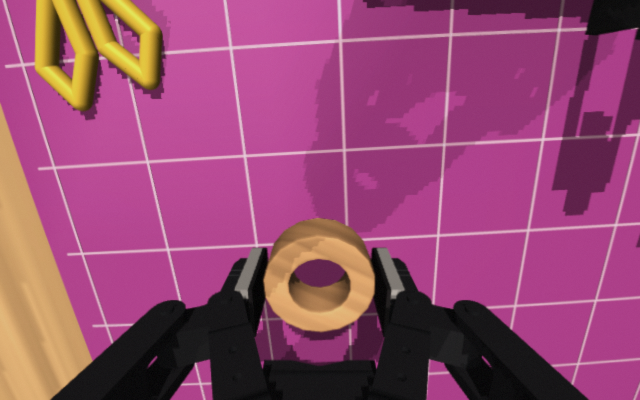

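Ring held at an opening of 50.5 mm, which fits the 52 mm ring.

Call:
play_rows([
  [0.8,[0,0,-4],[0,0,0]],
  [0.8,[0,0,-4.5],[0,0,0]],
  [0.8,[0,0,-4],[0,0,0]],
  [0.8,[1.5,-2.5,-3],[0,0,0]],
  [0.8,[2,-3.5,-1],[0,0,0]],
  [0.8,[2,-3.5,0],[0,0,0]],
  [0.8,[2,-3,0],[0,0,0]],
  [0.8,[1,-2,0],[0,0,0]],
  [0.8,[0.5,-0.5,0],[0,0,0]],
  [0.8,[0,0,0],[0,0,0]],
  [0.8,[0,0,0],[0,0,0]],
])

```text
time: 8.45
ee_pos: [0.4709, -0.0665, 0.2107]
tcp_rot: [-179.8, 0.3, -3.4]
wrist_force: [0.1, -0.5, -0.6]
opening: 0.0503
```

```bash
python3 - <<'E'
from h import *
np.set_printoptions(precision=4,suppress=True)
go([.467,.041,.2],-3); print(get_obs()['opening'])
c=shot('wrist','w5'); print(c['xyz'],c['orientation'])
for t in ['base','spindle','vial','latch_knob','bay','corner_left']:
    print(t,[(np.round(d['point'],3),round(d['confidence'],2)) for d in spotter.spot_in(c,t)])
m=spotter.trace(c,'spindle')
for d in m:
    v,u=np.where(d['pixels']); print(d['confidence'],len(u),u.min(),u.max(),v.min(),v.max(),u.mean(),v.mean())
E
```

```text
t 8.45 cur [ 0.4709 -0.0665  0.2107] [-179.83    0.31   -3.44] F [ 0.1 -0.5 -0.6] | shift cm [ -1.03 -10.71   1.11] turn [-0.17  0.31 -0.44]
0.05026549219287412
[0.4761 0.0158 0.342 ] [161.6596   0.2755  -3.4269]
base [(array([0.464, 0.029, 0.051]), 0.92), (array([ 0.639, -0.084,  0.056]), 0.58)]
spindle [(array([0.472, 0.04 , 0.104]), 0.8)]
vial [(array([0.399, 0.047, 0.036]), 0.76), (array([ 0.639, -0.085,  0.052]), 0.49)]
latch_knob [(array([ 0.534, -0.102,  0.101]), 0.88)]
bay [(array([ 0.642, -0.087,  0.055]), 0.74)]
corner_left [(array([0.465, 0.029, 0.052]), 0.67)]
0.96 813 296 324 35 70 310.5141451414514 52.38007380073801
```

View pics/w5.png

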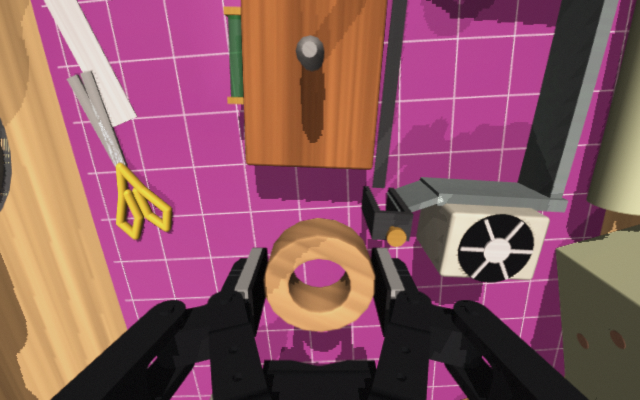

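```bash
python3 - <<'E'
from h import *
np.set_printoptions(precision=4,suppress=True)
c=shot('wrist')
print('tip',onz(c,310.5,47,.114)); 
a=onz(c,247,163,.05);b=onz(c,372,168,.05); print('corners',a,b,'len',np.linalg.norm(a-b),'yaw',np.degrees(np.arctan2(*(b-a)[1::-1])))
yaw=np.arctan2(*(b-a)[1::-1]); m=(a+b)/2; print('base ctr',m+.095*np.array([-np.sin(yaw),np.cos(yaw),0]))
im=cv2.resize(c['img'][0:200,200:460],None,fx=3,fy=3,interpolation=cv2.INTER_CUBIC); cv2.imwrite('pics/w5c.png',im[:,:,::-1])
E
```

```text
tip [0.4715 0.0436 0.114 ]
corners [ 0.4041 -0.0441  0.05  ] [ 0.5205 -0.0559  0.05  ] len 0.11696319007822693 yaw -5.775020391886623
base ctr [0.4719 0.0445 0.05  ]
```

View pics/w5c.png

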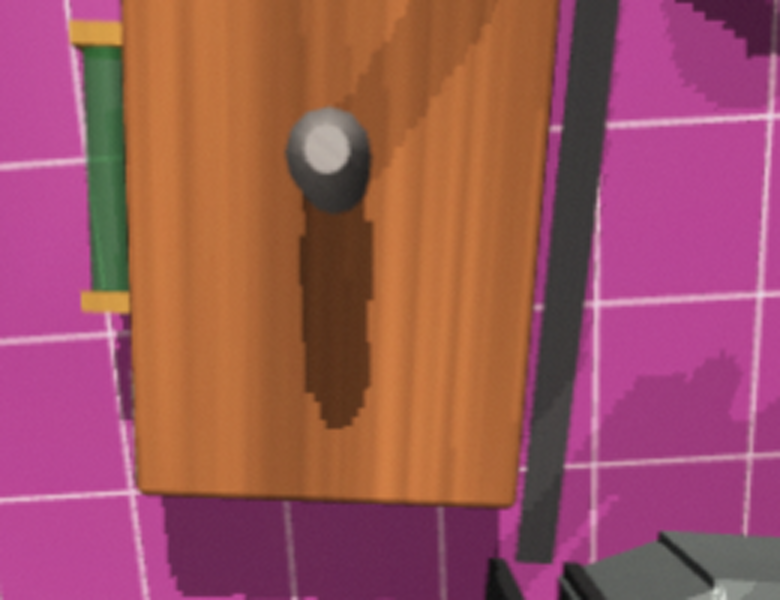

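```bash
python3 - <<'E'
from h import *
go([.471,.042,.15],-4)
E
```

```text
t 8.9 cur [ 0.4711 -0.0664  0.2113] [-179.82    0.24   -3.48] F [-0.2 -0.3 -0.5] | shift cm [ -0.64 -10.8    6.17] turn [-0.17  0.25  0.52]
```

Call:
play_rows([
  [0.8,[-0.1,-2,0],[0,0.2,0.3]],
  [0.8,[-0.2,-3.5,0.7],[-0.1,0,0]],
  [0.8,[-0.1,-3,1.5],[0,0,0]],
  [0.8,[-0.1,-1.7,1.5],[0,0,0]],
  [0.8,[0,-0.5,1.3],[0,0,0]],
  [0.8,[0,0,0.8],[0,0,0]],
  [0.8,[0,0,0],[0,0,0]],
  [0.8,[0,0,0],[0,0,0]],
])

```text
time: 9.7
ee_pos: [0.4736, 0.0417, 0.1522]
tcp_rot: [-180.0, -0.1, -4.0]
wrist_force: [0.1, -0.4, -1.1]
opening: 0.0506
```

```bash
python3 - <<'E'
from h import *
np.set_printoptions(precision=4,suppress=True)
go([.471,.042,.145],-4)
c=shot('wrist');s=shot('scene')
cv2.imwrite('pics/w6.png',np.vstack([cv2.resize(c['img'][190:400,180:460],(560,420))])[:,:,::-1])
p=proj(s,[.471,.042,.114]);print(p); u,v=p.astype(int)
cv2.imwrite('pics/s6.png',cv2.resize(s['img'][v-50:v+50,u-70:u+70],None,fx=5,fy=5,interpolation=cv2.INTER_CUBIC)[:,:,::-1])
E
```

```text
t 9.7 cur [0.4736 0.0417 0.1522] [-179.97   -0.1    -3.99] F [ 0.1 -0.4 -1.1] | shift cm [-0.27 -0.01  0.72] turn [-0.03 -0.1   0.01]
[321.139  205.9128]
```

View pics/w6.png

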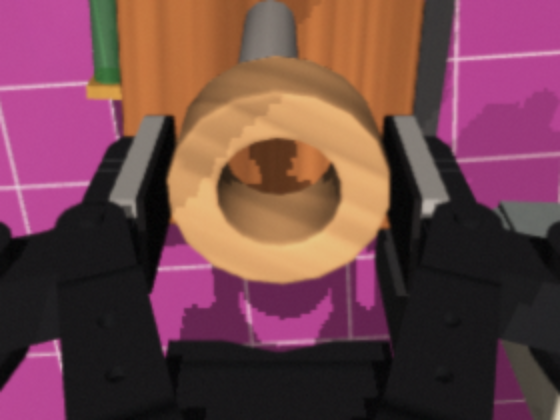

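View pics/s6.png

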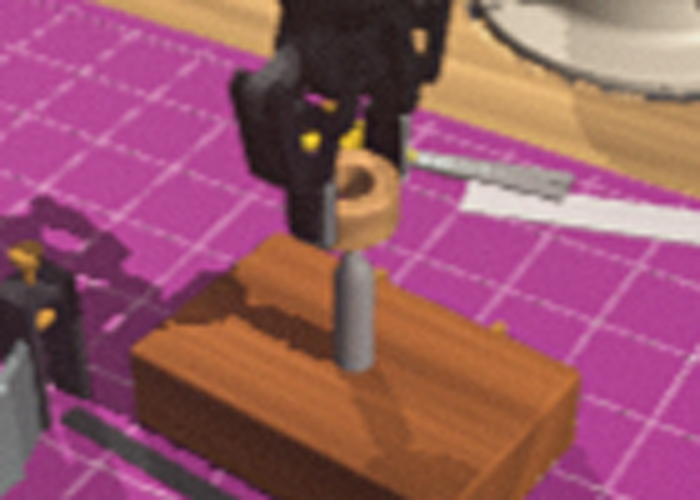

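```bash
cat >> h.py <<'E'
def tri(*a):
    A=np.zeros((3,3));b=np.zeros(3)
    for c,u,v in a:
        o,r=ray(c,u,v);r=r/np.linalg.norm(r);P=np.eye(3)-np.outer(r,r);A+=P;b+=P@o
    x=np.linalg.solve(A,b); return x,[np.round(proj(c,x)-[u,v],1) for c,u,v in a]
E
python3 - <<'E'
from h import *
np.set_printoptions(precision=4,suppress=True)
c=shot('wrist');s=shot('scene'); print(get_obs()['ee_pos'])
print('tip wrist z.114',onz(c,315,197,.114))
su=321-70;sv=205-50
print('tip tri',tri((c,315,196),(s,su+354/5-.4,sv+253/5-.4)))
print('tip scene z.114',onz(s,su+354/5-.4,sv+253/5-.4,.114),'foot scene z.05',onz(s,su+354/5-.4,sv+364/5-.4,.05))
# ring top bore centre: wrist (319.5,285); scene bore (356,180)
print('ring top wrist',onz(c,319.5,285-190*0,.160))
print('ring top tri',tri((c,319.5,284.5),(s,su+368/5-.4,sv+181/5-.4)))
print(rot(s)[:,0])
p=proj(s,[*get_obs()['ee_pos'][:2],.1607]);print('ring top pred crop',(p-[su,sv])*5)
im=cv2.resize(s['img'][sv+20:sv+80,su+40:su+110],None,fx=10,fy=10,interpolation=cv2.INTER_CUBIC)
cv2.imwrite('pics/s6b.png',im[:,:,::-1])
E
```

```text
[0.4739 0.0419 0.1525]
tip wrist z.114 [0.4731 0.0677 0.114 ]
tip tri (array([0.4765, 0.0587, 0.1211]), [array([ 7.2, 20.3]), array([4.8, 1.9])])
tip scene z.114 [0.4684 0.0412 0.114 ] foot scene z.05 [0.4742 0.0444 0.05  ]
ring top wrist [0.4736 0.0413 0.16  ]
ring top tri (array([0.4739, 0.0491, 0.1653]), [array([-0.5, -8.1]), array([-1.1, -1. ])])
[-0.5154  0.8569 -0.0075]
ring top pred crop [346.874  177.1812]
```

View pics/s6b.png

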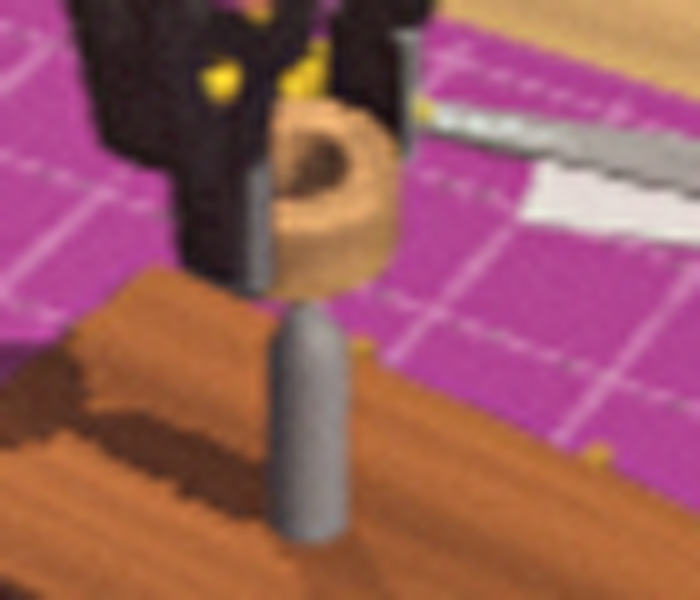

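```bash
python3 - <<'E'
from h import *
np.set_printoptions(precision=4,suppress=True)
c=shot('wrist')
im=cv2.resize(c['img'][130:260,240:400],None,fx=5,fy=5,interpolation=cv2.INTER_CUBIC)
for p in ([.471,.042,.05],[.471,.052,.05],[.471,.042,.114]):
  q=(proj(c,p)-[240,130])*5; cv2.circle(im,tuple(int(i) for i in q),4,(0,255,0),-1);print(q)
cv2.imwrite('pics/w6b.png',im[:,:,::-1])
print(get_obs()['time'])
E
```

```text
[376.7811 362.3395]
[372.0049 300.8874]
[372.5548 545.1374]
9.95
```

View pics/w6b.png

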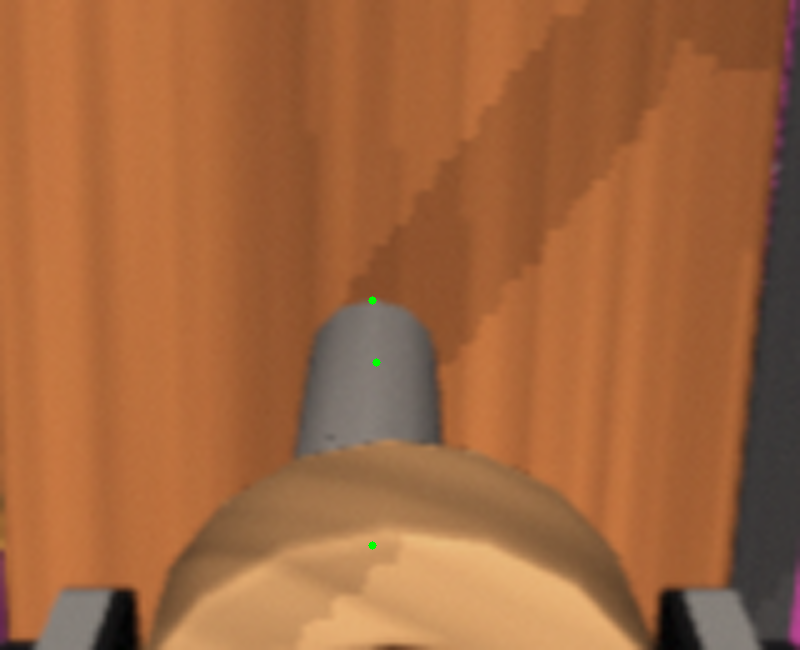

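Overlay confirms the spindle foot at (0.471, 0.042). I'll correct x by -3 mm and lower in stages, watching the force.

Call:
play_rows([
  [0.8,[-0.25,-0.1,0],[0,0,0]],
  [0.8,[-0.05,0,0.5],[0,0,0]],
  [0.8,[0,0,0.6],[0,0,0]],
  [0.8,[0,0,0.5],[0,0,0]],
  [0.8,[0,0,0],[0,0,0]],
])

```text
time: 10.45
ee_pos: [0.4709, 0.043, 0.1355]
tcp_rot: [-179.9, -0.2, -4.0]
wrist_force: [-0.3, 0.5, -1.5]
opening: 0.0508
```

```bash
python3 - <<'E'
from h import *
go([.471,.0425,.10],-4)
E
```

```text
t 10.45 cur [0.4709 0.043  0.1355] [-179.95   -0.19   -4.02] F [-0.3  0.5 -1.5] | shift cm [0.   0.05 3.55] turn [-0.05 -0.19 -0.02]
```

Call:
play_rows([
  [0.8,[0,0,0.7],[0,0,0]],
  [0.8,[0,0,0.8],[0,0,0]],
  [0.8,[0,0,0.8],[0,0,0]],
  [0.8,[0,0,0.5],[0,0,0]],
  [0.8,[0,0,0],[0,0,0]],
])

```text
time: 10.95
ee_pos: [0.4706, 0.0431, 0.1042]
tcp_rot: [-180.0, -0.1, -4.0]
wrist_force: [0.3, 0.8, 0.3]
opening: 0.0506
```

```bash
python3 - <<'E'
from h import *
go([.471,.0425,.065],-4)
E
```

```text
t 10.95 cur [0.4706 0.0431 0.1042] [-1.7996e+02 -1.2000e-01 -4.0100e+00] F [0.3 0.8 0.3] | shift cm [0.03 0.06 3.92] turn [-0.04 -0.12 -0.01]
```

Call:
play_rows([
  [0.8,[0,0,0.9],[0,0,0]],
  [0.8,[0,0,0.9],[0,0,0]],
  [0.8,[0,0,0.8],[0,0,0]],
  [0.8,[0,0,0.6],[0,0,0]],
  [0.8,[0,0,0.3],[0,0,0]],
  [0.8,[0,0,0],[0,0,0]],
])

```text
time: 11.55
ee_pos: [0.4705, 0.0431, 0.0658]
tcp_rot: [-180.0, -0.1, -4.0]
wrist_force: [0.0, 0.6, -0.2]
opening: 0.0509
```

```bash
python3 - <<'E'
from h import *
go([.471,.0425,.065],-4)
E
```

```text
t 11.55 cur [0.4705 0.0431 0.0658] [-1.7996e+02 -1.0000e-01 -4.0100e+00] F [ 0.   0.6 -0.2] | shift cm [0.05 0.06 0.08] turn [-0.04 -0.1  -0.01]
```

Ring is about 2 mm above the base. Release, then rise slowly.

Call:
play_rows([
  [0.7,[0,0,0.1],[0,0,0]],
  [0.4,[0,0,0],[0,0,0]],
  [0,[0,0,0],[0,0,0]],
  [0,[0,0,0],[0,0,0]],
  [0,[0,0,0],[0,0,0]],
  [0,[0,0,-1],[0,0,0]],
  [0,[0,0,-3],[0,0,0]],
  [0,[0,0,-4],[0,0,0]],
  [0,[0,0,-4],[0,0,0]],
  [0,[0,0,-2],[0,0,0]],
  [0,[0,0,0],[0,0,0]],
  [0,[0,0,0],[0,0,0]],
])

```text
time: 12.75
ee_pos: [0.4699, 0.043, 0.2148]
tcp_rot: [-179.9, -0.3, -4.0]
wrist_force: [0.8, 1.0, -0.0]
opening: 0.0854
```

```bash
python3 - <<'E'
from h import *
go([.383,.243,.2],0)
c=shot('wrist','w7');s=shot('scene','s7')
for t in ['ringD','ringC']: print(t,[(np.round(d['point'],3),round(d['confidence'],2)) for d in spotter.spot_in(s,t)])
cv2.imwrite('pics/s7c.png',cv2.resize(s['img'][150:310,220:480],None,fx=3,fy=3,interpolation=cv2.INTER_CUBIC)[:,:,::-1])
E
```

```text
t 12.75 cur [0.4699 0.043  0.2148] [-179.93   -0.28   -4.01] F [ 0.8  1.  -0. ] | shift cm [-10.07 -19.34   1.45] turn [-0.06 -0.28 -4.01]
ringD [(array([0.385, 0.243, 0.018]), 0.68), (array([0.318, 0.304, 0.019]), 0.62)]
ringC [(array([0.486, 0.046, 0.072]), 0.79)]
```

View pics/w7.png

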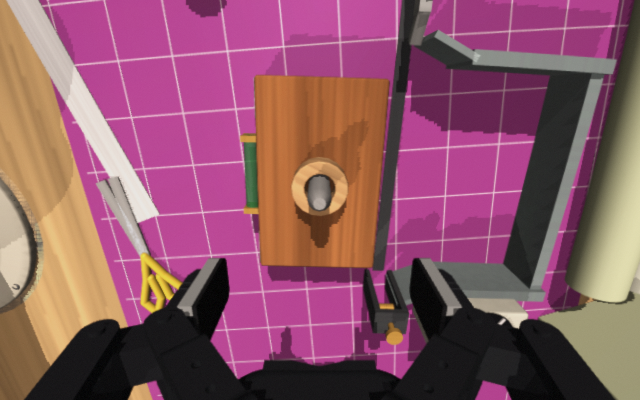

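View pics/s7c.png

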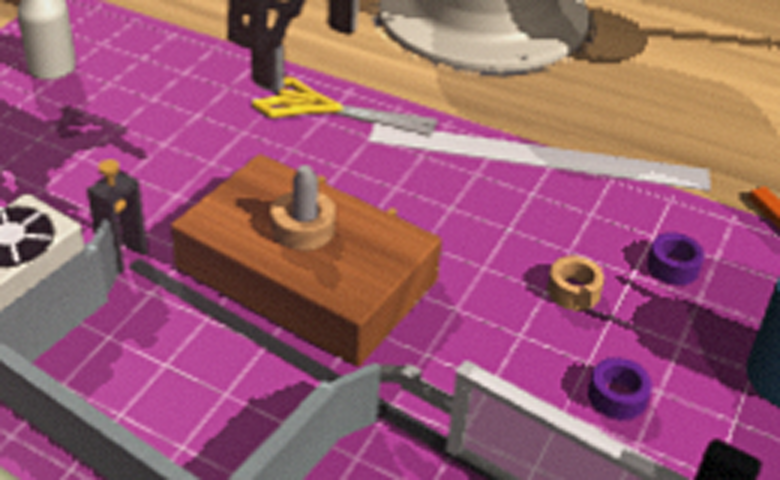

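RingC sits home on the spindle at (319,188) in the wrist view. Purple look-alikes and the light ringD are seen in the scene view, and ringD is still in place. Moving to ringD.

Call:
play_rows([
  [0,[-1,-2,0],[0,0,-1]],
  [0,[-2,-4,0],[0,0,-1]],
  [0,[-2,-4,0],[0,0,-1]],
  [0,[-2,-4,0],[0,0,-1]],
  [0,[-1.5,-3,0],[0,0,0]],
  [0,[-0.6,-1.2,0],[0,0,0]],
  [0,[0,0,0],[0,0,0]],
  [0,[0,0,0],[0,0,0]],
])

```text
time: 13.75
ee_pos: [0.378, 0.2321, 0.2045]
tcp_rot: [179.7, 0.6, 0.0]
wrist_force: [-0.4, -0.3, -0.2]
opening: 0.0855
```

```bash
python3 - <<'E'
from h import *
c=shot('wrist','w8')
for t in ['ringD']:
    for d in spotter.spot_in(c,t): print(np.round(d['point'],3),round(d['confidence'],2))
    for r in ringfit(c,t): print(t,r)
go([.383,.243,.2],0)
E
```

```text
[0.376 0.244 0.022] 0.75
[0.306 0.311 0.022] 0.61
[0.467 0.309 0.021] 0.59
ringD (0.85, np.uint64(1280), [(array([307.3, 308.7,  22.9]), array([307.3, 307.7]), array([41.5, 45.3])), (array([309.2, 308. ,  13.2]), array([308.6, 307.9]), array([23.5, 25.5]))])
ringD (0.79, np.uint64(1047), [(array([376.2, 246.4,  22.9]), array([376.1, 246.1]), array([41. , 45.2])), (array([376.4, 248.3,  13.7]), array([376.3, 247.8]), array([23.4, 26.7]))])
ringD (0.56, np.uint64(1406), [(array([462.8, 311.8,  23.5]), array([463.1, 311.2]), array([42.4, 46.2])), (array([461.4, 311.4,  12.9]), array([461.8, 311.3]), array([22.8, 25. ]))])
t 13.9 cur [0.3785 0.2315 0.2049] [ 1.7975e+02  5.2000e-01 -8.0000e-02] F [-0.4 -0.2  0.1] | shift cm [ 0.45 -1.15  0.48] turn [ 0.25  0.52 -0.08]
```

View pics/w8.png

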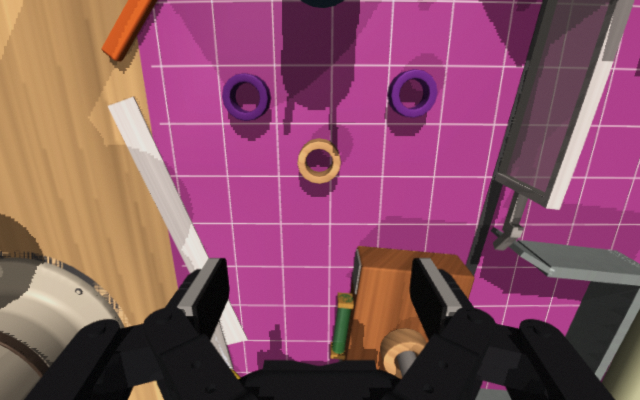

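Light ring at (319,161), diameter about 44 mm. Purple decoys at (246,97) and (414,93). Descending.

Call:
play_rows([
  [0,[-0.05,-0.4,2],[0.1,0.2,0]],
  [0,[0,-0.5,3],[0.1,0.2,0]],
  [0,[0,-0.4,3],[0,0,0]],
  [0,[0,-0.1,2],[0,0,0]],
  [0,[0,0,1],[0,0,0]],
  [0,[0,0,0],[0,0,0]],
  [0,[0,0,0],[0,0,0]],
])

```text
time: 14.6
ee_pos: [0.3816, 0.2411, 0.0928]
tcp_rot: [-180.0, -0.1, -0.7]
wrist_force: [0.2, -0.2, 0.3]
opening: 0.0851
```

```bash
python3 - <<'E'
from h import *
c=shot('wrist','w9')
for t in ['ringD']:
    for r in ringfit(c,t): print(t,r)
go([.378,.246,.05],0)
E
```

```text
ringD (0.95, np.uint64(3454), [(array([461.8, 311.4,  24.3]), array([462. , 311.6]), array([42.3, 48.1])), (array([459.2, 311.5,  13. ]), array([460.1, 311.5]), array([19.4, 24.8]))])
ringD (0.84, np.uint64(3383), [(array([308.7, 307.6,  24.1]), array([308.3, 308.1]), array([42.4, 47.7])), (array([310.3, 308.8,  12.5]), array([310. , 308.5]), array([19.7, 24.2]))])
ringD (0.78, np.uint64(2626), [(array([376.5, 247.8,  24.1]), array([376.1, 247.5]), array([42.3, 47.7])), (array([376.4, 250.5,  12.5]), array([376.3, 249.6]), array([19.9, 24.1]))])
t 14.7 cur [0.3817 0.2414 0.0931] [-1.7996e+02 -1.1000e-01 -6.6000e-01] F [-0.  -0.4  0.8] | shift cm [-0.39 -0.46  4.31] turn [-0.04 -0.11 -0.66]
```

View pics/w9.png

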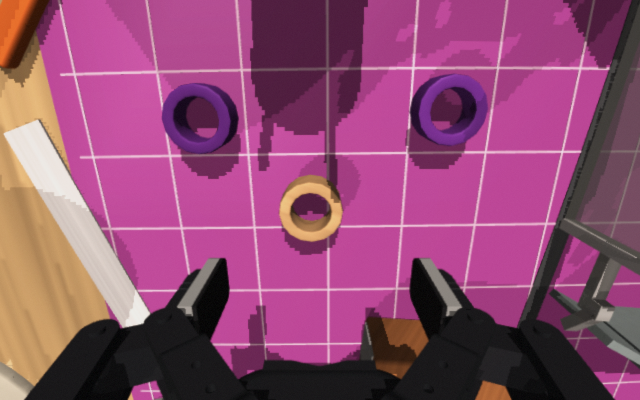

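Call:
play_rows([
  [0,[-0.3,-0.3,1],[0,-0.1,-0.4]],
  [0,[-0.2,-0.2,1.2],[0,0,-0.2]],
  [0,[0,-0.1,1],[0,0,0]],
  [0,[0,0,0.8],[0,0,0]],
  [0,[0,0,0],[0,0,0]],
])

```text
time: 15.2
ee_pos: [0.377, 0.2486, 0.0511]
tcp_rot: [-179.9, -0.1, 0.0]
wrist_force: [0.5, 0.2, -0.5]
opening: 0.0857
```

```bash
python3 - <<'E'
from h import *
go([.3763,.247,.014],0)
E
```

```text
t 15.2 cur [0.377  0.2486 0.0511] [-1.7987e+02 -1.2000e-01  2.0000e-02] F [ 0.5  0.2 -0.5] | shift cm [-0.08  0.17  3.71] turn [-0.13 -0.12  0.02]
```

Call:
play_rows([
  [0,[-0.05,0.1,1],[0,0,0]],
  [0,[0,0.1,1],[0,0,0]],
  [0,[0,0,0.9],[0,0,0]],
  [0,[0,0,0.3],[0,0,0]],
  [0,[0,0,0],[0,0,0]],
])

```text
time: 15.7
ee_pos: [0.3763, 0.2462, 0.0158]
tcp_rot: [-179.9, -0.1, 0.0]
wrist_force: [0.4, 0.5, -0.4]
opening: 0.0851
```

```bash
python3 - <<'E'
from h import *
go([.3763,.247,.014],0)
c=shot('wrist','w10')
E
```

```text
t 15.7 cur [0.3763 0.2462 0.0158] [-1.799e+02 -8.000e-02  2.000e-02] F [ 0.4  0.5 -0.4] | shift cm [-0.   -0.08  0.18] turn [-0.1  -0.08  0.02]
```

View pics/w10.png

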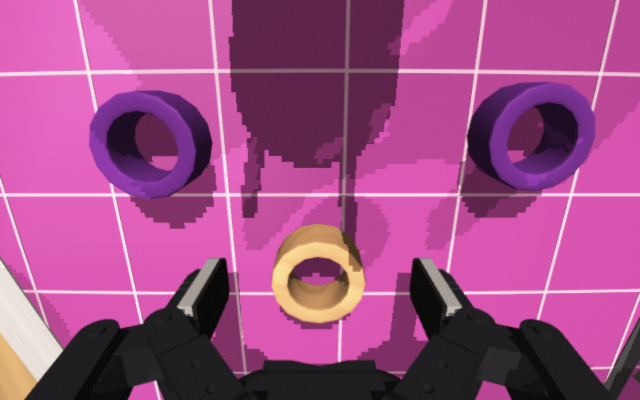

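Call:
play_rows([
  [0,[0,-0.1,0.2],[0,0,0]],
  [0.4,[0,0,0],[0,0,0]],
  [0.7,[0,0,0],[0,0,0]],
  [0.9,[0,0,0],[0,0,0]],
  [0.9,[0,0,0],[0,0,0]],
  [0.9,[0,0,0],[0,0,0]],
  [0.9,[0,0,0],[0,0,0]],
  [0.9,[0,0,-1],[0,0,0]],
  [0.9,[0,0,-2],[0,0,0]],
  [0.9,[0,0,0],[0,0,0]],
], newtons=30)

```text
time: 16.75
ee_pos: [0.3768, 0.2476, 0.047]
tcp_rot: [-179.8, -0.2, 0.0]
wrist_force: [1.5, 0.7, -0.3]
opening: 0.0423
```

```bash
python3 - <<'E'
from h import *
go([.471,.0425,.205],-4); print(get_obs()['opening'])
c=shot('wrist','w11')
E
```

```text
t 16.75 cur [0.3768 0.2476 0.047 ] [-1.7985e+02 -1.7000e-01  2.0000e-02] F [ 1.5  0.7 -0.3] | shift cm [  9.46  20.48 -15.83] turn [-0.16 -0.16  4.02]
0.042305000216022494
```

View pics/w11.png

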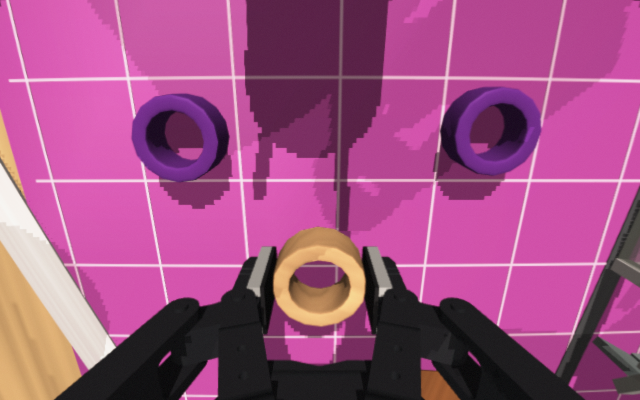

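Call:
play_rows([
  [0.9,[0,0,-3.5],[0,0,0]],
  [0.9,[0,0,-4.5],[0,0,0]],
  [0.9,[0,0,-4],[0,0,1]],
  [0.9,[0.8,1.6,-2],[0,0,1]],
  [0.9,[1.8,3.7,-0.5],[0,0,1]],
  [0.9,[1.8,3.9,0],[0,0,0.5]],
  [0.9,[1.8,3.9,0],[0,0,0]],
  [0.9,[1.6,3.6,0],[0,0,0]],
  [0.9,[0.8,2,0],[0,0,0]],
  [0.9,[0.3,0.8,0],[0,0,0]],
  [0.9,[0,0,0],[0,0,0]],
  [0.9,[0,0,0],[0,0,0]],
])

```text
time: 18.0
ee_pos: [0.4559, 0.0406, 0.1904]
tcp_rot: [179.9, 0.2, -3.5]
wrist_force: [0.2, 0.2, -0.4]
opening: 0.0423
```

```bash
python3 - <<'E'
from h import *
go([.471,.0425,.15],-4); print(get_obs()['opening'])
E
```

```text
t 18.0 cur [0.4559 0.0406 0.1904] [179.93   0.21  -3.47] F [ 0.2  0.2 -0.4] | shift cm [ 1.51 -0.28  4.04] turn [0.07 0.21 0.53]
0.04225657324090809
```

Call:
play_rows([
  [0.9,[0.6,-0.1,0.8],[0,0.1,0.3]],
  [0.9,[0.5,-0.1,1],[0,0,0.1]],
  [0.9,[0.3,0,1],[0,0,0]],
  [0.9,[0.1,0,0.8],[0,0,0]],
  [0.9,[0,0,0.3],[0,0,0]],
  [0.9,[0,0,0],[0,0,0]],
])

```text
time: 18.6
ee_pos: [0.471, 0.0454, 0.1463]
tcp_rot: [179.9, 0.2, -3.6]
wrist_force: [0.3, -0.0, -0.0]
opening: 0.042
```

```bash
python3 - <<'E'
from h import *
go([.471,.0425,.14],-4); print(get_obs()['opening'])
c=shot('wrist')
im=cv2.resize(c['img'][130:330,220:420],None,fx=3,fy=3,interpolation=cv2.INTER_CUBIC)
for p in ([.471,.042,.05],[.471,.052,.05]):
  q=(proj(c,p)-[220,130])*3; cv2.circle(im,tuple(int(i) for i in q),3,(0,255,0),-1)
cv2.imwrite('pics/w12.png',im[:,:,::-1])
s=shot('scene'); cv2.imwrite('pics/s12.png',cv2.resize(s['img'][150:230,270:380],None,fx=7,fy=7,interpolation=cv2.INTER_CUBIC)[:,:,::-1])
E
```

```text
t 18.6 cur [0.471  0.0454 0.1463] [179.94   0.24  -3.59] F [ 0.3 -0.  -0. ] | shift cm [0.02 0.29 0.63] turn [0.06 0.24 0.41]
0.041967480200397665
```

View pics/w12.png

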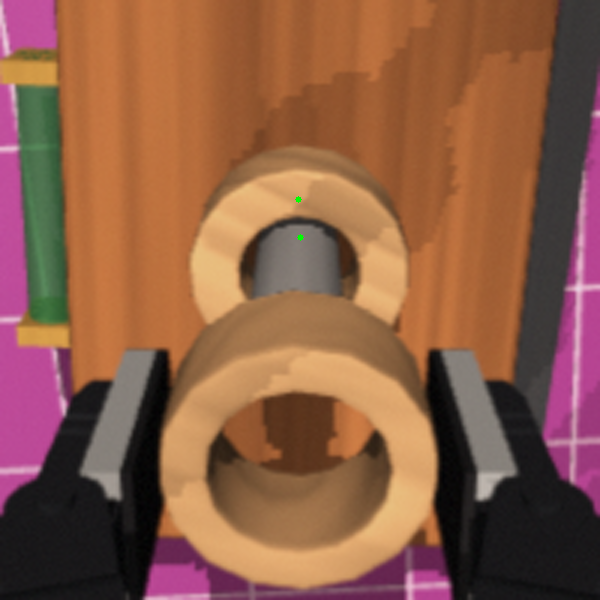

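View pics/s12.png

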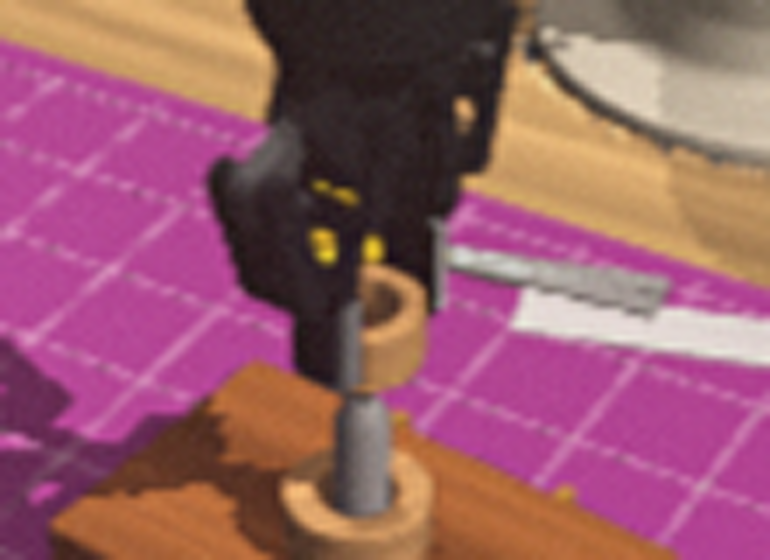

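Call:
play_rows([
  [0.9,[0,0.15,0.2],[0,0.1,0.2]],
  [0.9,[0,0.1,0.5],[0,0,0]],
  [0.9,[0,0,0.7],[0,0,0]],
  [0.9,[0,0,0.5],[0,0,0]],
  [0.9,[0,0,0],[0,0,0]],
])

```text
time: 19.2
ee_pos: [0.4714, 0.0424, 0.1275]
tcp_rot: [180.0, -0.0, -3.9]
wrist_force: [-0.4, -0.8, 0.5]
opening: 0.0421
```

```bash
python3 - <<'E'
from h import *
go([.471,.0425,.0875],-4)
E
```

```text
t 19.2 cur [0.4714 0.0424 0.1275] [ 1.7997e+02 -4.0000e-02 -3.8500e+00] F [-0.4 -0.8  0.5] | shift cm [-0.05 -0.01  4.  ] turn [ 0.03 -0.04  0.15]
```

Call:
play_rows([
  [0.9,[0,0,0.8],[0,0,0]],
  [0.9,[0,0,0.9],[0,0,0]],
  [0.9,[0,0,0.9],[0,0,0]],
  [0.9,[0,0,0.7],[0,0,0]],
  [0.9,[0,0,0.3],[0,0,0]],
  [0.9,[0,0,0],[0,0,0]],
])

```text
time: 19.8
ee_pos: [0.4709, 0.0423, 0.0875]
tcp_rot: [180.0, 0.0, -3.8]
wrist_force: [0.3, 0.9, 0.1]
opening: 0.042
```

```bash
python3 - <<'E'
from h import *
go([.471,.0425,.0875],-4)
E
```

```text
t 19.8 cur [0.4709 0.0423 0.0875] [ 1.7995e+02  4.0000e-02 -3.8500e+00] F [0.3 0.9 0.1] | shift cm [ 0.   -0.02 -0.  ] turn [0.05 0.04 0.15]
```

Call:
play_rows([
  [0.7,[0,0,0],[0,0,0]],
  [0.4,[0,0,0],[0,0,0]],
  [0,[0,0,0],[0,0,0]],
  [0,[0,0,0],[0,0,0]],
  [0,[0,0,0],[0,0,0]],
  [0,[0,0,-1],[0,0,0]],
  [0,[0,0,-3],[0,0,0]],
  [0,[0,0,-4],[0,0,0]],
  [0,[0,0,-3],[0,0,0]],
  [0,[0,0,-1],[0,0,0]],
  [0,[0,0,0],[0,0,0]],
  [0,[0,0,0],[0,0,0]],
])

```text
time: 21.0
ee_pos: [0.4708, 0.0424, 0.215]
tcp_rot: [180.0, -0.1, -3.8]
wrist_force: [1.5, 0.1, -0.2]
opening: 0.0855
```

```bash
python3 - <<'E'
from h import *
go([.41,-.02,.2],-4)
c=shot('wrist','w13');s=shot('scene','s13');np.savez('cam13.npz',**{k:np.array(v) for k,v in c.items()})
cv2.imwrite('pics/s13c.png',cv2.resize(s['img'][150:290,200:430],None,fx=3.4,fy=3.4,interpolation=cv2.INTER_CUBIC)[:,:,::-1])
E
```

```text
t 21.0 cur [0.4708 0.0424 0.215 ] [ 1.7997e+02 -8.0000e-02 -3.8500e+00] F [ 1.5  0.1 -0.2] | shift cm [-5.65  6.63  1.5 ] turn [ 0.03 -0.08  0.15]
```

View pics/w13.png

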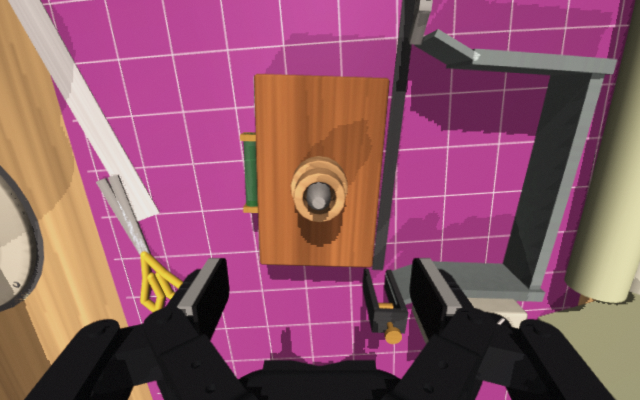

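View pics/s13c.png

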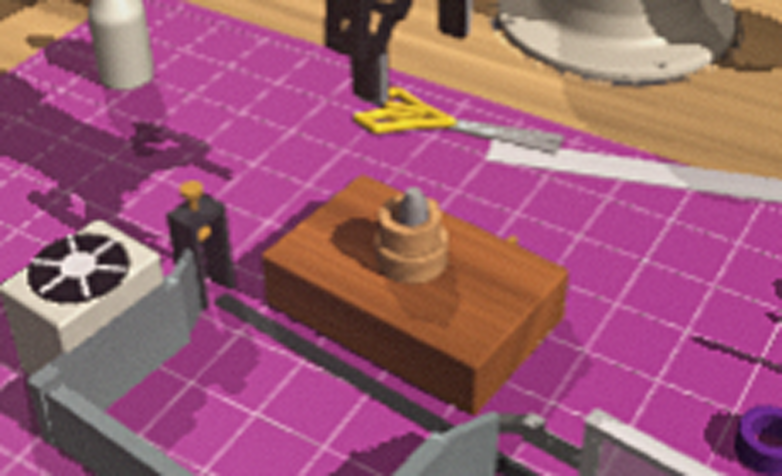

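Both rings are stacked: narrower on top at (319,195), spindle tip showing at (318,201). Next, measure the base and bay.

```bash
python3 - <<'E'
import cv2
i=cv2.imread('pics/w13.png')
cv2.imwrite('pics/c13a.png',cv2.resize(i[0:300,370:640],None,fx=2.6,fy=2,interpolation=cv2.INTER_CUBIC)[:, :])
cv2.imwrite('pics/c13b.png',cv2.resize(i[60:280,235:415],None,fx=3,fy=2.7,interpolation=cv2.INTER_CUBIC))
E
```

```text
(no output)
```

View pics/c13a.png

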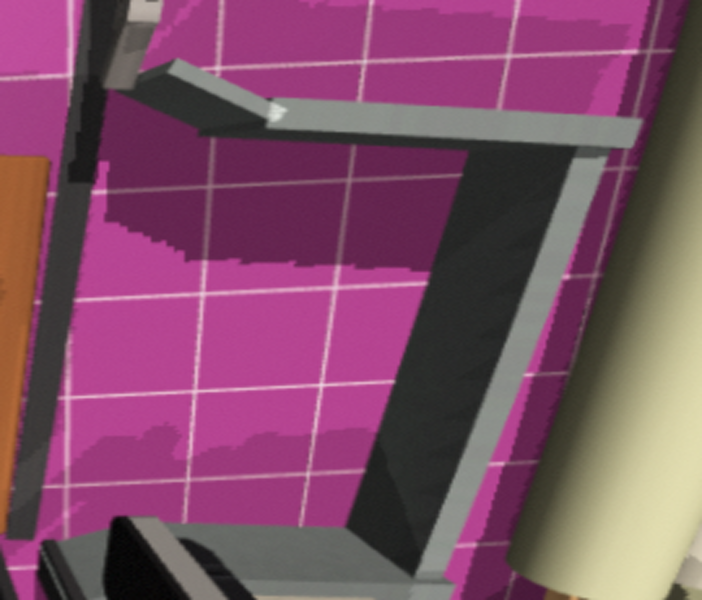

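View pics/c13b.png

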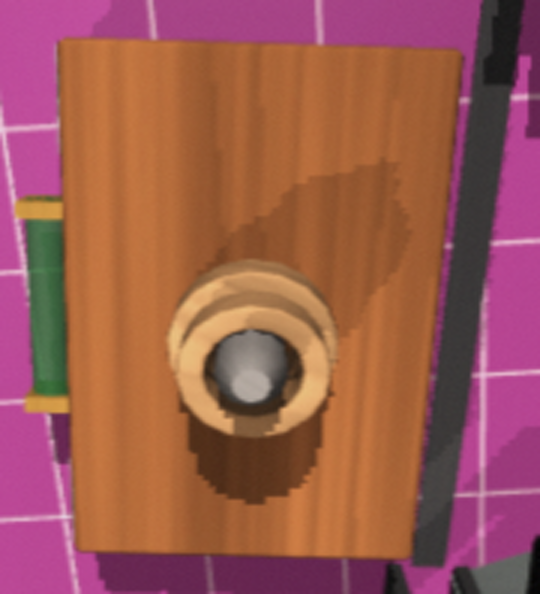

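```bash
python3 - <<'E'
from h import *
np.set_printoptions(precision=4,suppress=True)
z=np.load('cam13.npz',allow_pickle=True);c={k:z[k] for k in z.files};c['k1']=float(c['k1'])
def line(a,b,h,n):
    p=onz(c,*a,h);q=onz(c,*b,h);d=q-p;print(n,p[:2],q[:2],'len',round(np.linalg.norm(d),4),'ang',round(np.degrees(np.arctan2(d[1],d[0])),2));return p,q
line((591.2,74),(529.6,287.5),.055,'stop top')
line((549.6,75),(503.5,263.5),0,'stop foot')
line((473,61),(602.7,73.5),.06,'Lcheek top')
line((447,66.5),(549.6,75),0,'Lcheek foot')
line((433.5,261),(503.5,263.5),0,'Rcheek foot')
line((402.3,91),(378.9,269),0,'track')
L=[onz(c,*p,.05)[:2] for p in [(255,74),(388.7,78.5),(371.7,266.7),(260.3,263.7)]]
print(np.array(L)); FL,BL,BR,FR=L
print('ctr',np.mean(L,0),'depth',np.linalg.norm(BL-FL),np.linalg.norm(BR-FR),'w',np.linalg.norm(FL-FR),np.linalg.norm(BL-BR))
d=FL-FR+BL-BR;print('yaw',np.degrees(np.arctan2(-d[0],d[1]))); d=BL-FL+BR-FR;print('yaw',np.degrees(np.arctan2(d[1],d[0])))
E
```

```text
stop top [0.7143 0.1242] [ 0.69   -0.0912] len 0.2168 ang -96.45
stop foot [0.7149 0.1252] [ 0.6917 -0.0939] len 0.2203 ang -96.05
Lcheek top [0.6062 0.1399] [0.7205 0.1242] len 0.1153 ang -7.83
Lcheek foot [0.6073 0.1392] [0.7149 0.1252] len 0.1085 ang -7.42
Rcheek foot [ 0.6037 -0.0837] [ 0.6917 -0.0939] len 0.0886 ang -6.55
track [0.5621 0.1182] [ 0.5363 -0.0902] len 0.2099 ang -97.06
[[ 0.4217  0.1419]
 [ 0.5376  0.1304]
 [ 0.52   -0.0557]
 [ 0.403  -0.0441]]
ctr [0.4706 0.0431] depth 0.11652486709945405 0.11748913009544294 w 0.18693181777674645 0.1869643830256784
yaw -5.572552085779071
yaw -5.644843479034242
```

```bash
cat >> h.py <<'E'
BAY=np.array([.5493,.0335]);BY=-6.6
def inframe(o,yaw,p):
    t=np.radians(yaw);return np.array(o)+np.array([[np.cos(t),-np.sin(t)],[np.sin(t),np.cos(t)]])@np.array(p)
E
python3 - <<'E'
from h import *
B=[.4708,.0428]
l=inframe(B,-5.6,[-.1,.072]);r=inframe(B,-5.6,[-.1,-.072]);print(l,r)
z=np.load('cam13.npz',allow_pickle=True);c={k:z[k] for k in z.files};c['k1']=float(c['k1'])
print(proj(c,[*l,0]),proj(c,[*r,0]))
go([*l,.2],-6)
E
```

```text
[0.37830323 0.12421466] [ 0.36425129 -0.01909808]
[224.78096268  97.38733306] [232.22755841 225.00684685]
t 21.1 cur [0.4705 0.0424 0.2143] [ 1.7996e+02 -1.0000e-02 -3.8500e+00] F [-0.7  0.5 -0.1] | shift cm [-9.74 -7.55  1.43] turn [ 0.04 -0.01  2.15]
```

Call:
play_rows([
  [0.5,[-1.5,-1.2,0],[0,0,0.7]],
  [1,[-2.5,-1.9,0],[0,0,0.7]],
  [1,[-2.5,-1.9,0],[0,0,0.5]],
  [1,[-2,-1.6,0],[0,0,0]],
  [1,[-0.9,-0.7,0],[0,0,0]],
  [1,[0,0,0],[0,0,0]],
  [1,[0,0,0],[0,0,0]],
])

```text
time: 21.8
ee_pos: [0.3783, 0.1244, 0.2058]
tcp_rot: [179.7, 0.7, -5.9]
wrist_force: [0.3, 0.9, 0.5]
opening: 0.0003
```

```bash
python3 - <<'E'
from h import *
B=[.4708,.0428]
go([*inframe(B,-5.6,[-.1,.072]),.06],-6);print(get_obs()['opening'])
shot('wrist','w14')
E
```

```text
t 21.8 cur [0.3783 0.1244 0.2058] [179.71   0.65  -5.88] F [0.3 0.9 0.5] | shift cm [ 0.17 -0.05 14.58] turn [0.29 0.65 0.12]
0.0002651704988217464
```

View pics/w14.png

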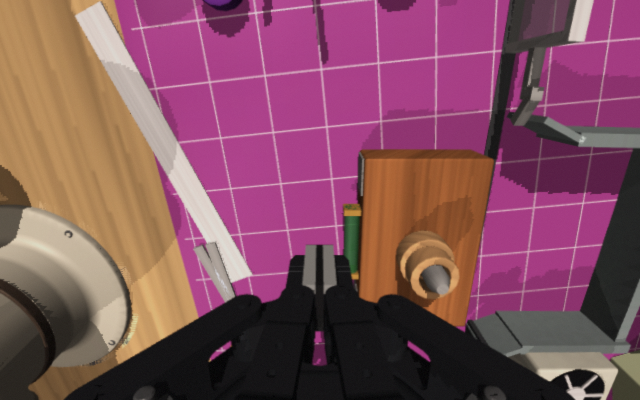

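Call:
play_rows([
  [1,[0.1,0,3],[0.1,0.3,0]],
  [1,[0.1,0,4],[0.1,0.3,0]],
  [1,[0,0,4],[0,0,0]],
  [1,[0,0,3],[0,0,0]],
  [1,[0,0,2],[0,0,0]],
  [1,[0,0,1],[0,0,0]],
  [1,[0,0,0],[0,0,0]],
])

```text
time: 22.55
ee_pos: [0.3843, 0.1193, 0.0289]
tcp_rot: [179.9, -0.0, -6.3]
wrist_force: [-0.3, 0.3, 0.1]
opening: 0.0002
```

```bash
python3 - <<'E'
from h import *
B=[.4708,.0428]
go([*inframe(B,-5.6,[-.1,.072]),.025],-6)
E
```

```text
t 22.55 cur [0.3843 0.1193 0.0289] [ 1.7987e+02 -2.0000e-02 -6.3300e+00] F [-0.3  0.3  0.1] | shift cm [-0.65 -0.42  0.39] turn [ 0.13 -0.02 -0.33]
```

Call:
play_rows([
  [1,[0.3,-0.2,0.2],[0,0,0]],
  [1,[0.5,-0.2,0.1],[0,0,0]],
  [1,[0.5,0,0],[0,0,0]],
  [1,[0.3,0,0],[0,0,0]],
  [1,[0.3,0,0],[0,0,0]],
])

```text
time: 23.05
ee_pos: [0.4065, 0.1221, 0.0291]
tcp_rot: [-180.0, -0.1, -6.3]
wrist_force: [-8.5, 5.9, -0.5]
opening: 0.0
```

```bash
python3 - <<'E'
from h import *
B=[.4708,.0428]
go([*inframe(B,-5.6,[-.06,.072]),.025],-6)
c=shot('wrist','w15');s=shot('scene')
E
```

```text
t 23.05 cur [0.4065 0.1221 0.0291] [-1.7996e+02 -8.0000e-02 -6.3300e+00] F [-8.5  5.9 -0.5] | shift cm [1.18 0.05 0.42] turn [-0.04 -0.08 -0.33]
```

View pics/w15.png

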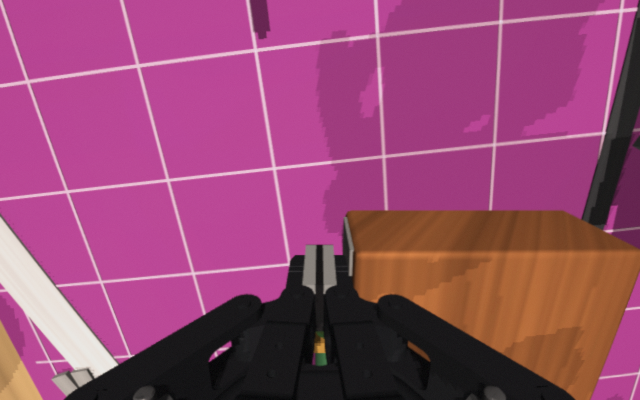

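Call:
play_rows([
  [1,[0.5,0,0.1],[0,0,0]],
  [1,[0.5,0,0.1],[0,0,0]],
  [1,[0.4,0,0],[0,0,0]],
  [1,[0.2,0,0],[0,0,0]],
])

```text
time: 23.55
ee_pos: [0.4157, 0.1234, 0.0288]
tcp_rot: [-179.6, 0.9, -6.1]
wrist_force: [-10.4, 1.5, 4.1]
opening: 0.0001
```

```bash
python3 - <<'E'
from h import *
B=[.4708,.0428]
go([*inframe(B,-5.6,[-.06,.072]),.025],-6)
s=shot('scene'); cv2.imwrite('pics/s16.png',cv2.resize(s['img'][170:300,230:410],None,fx=4.4,fy=4.4,interpolation=cv2.INTER_CUBIC)[:,:,::-1])
E
```

```text
t 23.55 cur [0.4157 0.1234 0.0288] [-179.6     0.91   -6.08] F [-10.4   1.5   4.1] | shift cm [0.28 0.29 0.37] turn [-0.4   0.91 -0.08]
```

View pics/s16.png

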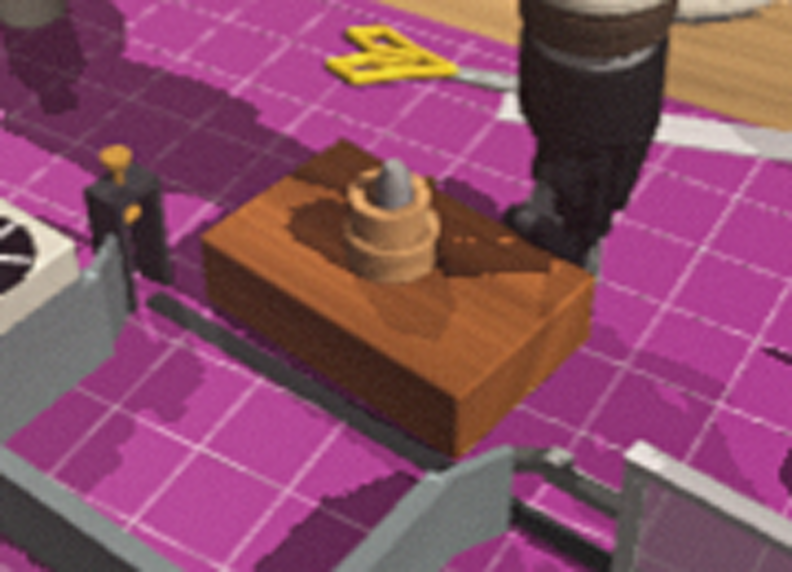

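```bash
cat >> h.py <<'E'
from scipy.optimize import least_squares
def basefit(c,x0,segs=('BT','LT','FT','RT','BB','LB','BLv'),sig=6,scale=3):
    img=c['img'] ; hsv=cv2.cvtColor(img,cv2.COLOR_RGB2LAB)
    big=cv2.resize(hsv,None,fx=scale,fy=scale,interpolation=cv2.INTER_CUBIC)
    E=np.zeros(big.shape[:2],np.uint8)
    for k in range(3): E|=cv2.Canny(cv2.GaussianBlur(big[:,:,k],(0,0),1.5),25,60)
    D=cv2.distanceTransform(255-E,cv2.DIST_L2,5)
    h=.06;w=.095
    P=dict(BT=([h,-w,.05],[h,w,.05]),FT=([-h,-w,.05],[-h,w,.05]),LT=([-h,w,.05],[h,w,.05]),RT=([-h,-w,.05],[h,-w,.05]),BB=([h,-w,0],[h,w,0]),LB=([-h,w,0],[h,w,0]),BLv=([h,w,0],[h,w,.05]),RB=([-h,-w,0],[h,-w,0]))
    S=[]
    for s in segs:
        a,b=map(np.array,P[s])
        for t in np.linspace(.04,.96,30): S.append(a+(b-a)*t)
    S=np.array(S)
    def f(x):
        p=inframe(x[:2]/100,0,[0,0]);t=np.radians(x[2])
        Q=np.c_[S[:,0]*np.cos(t)-S[:,1]*np.sin(t)+x[0]/100,S[:,0]*np.sin(t)+S[:,1]*np.cos(t)+x[1]/100,S[:,2]]
        uv=np.array([proj(c,q) for q in Q])*scale+(scale-1)/2
        d=cv2.remap(D,uv[:,0].astype(np.float32).reshape(-1,1),uv[:,1].astype(np.float32).reshape(-1,1),cv2.INTER_LINEAR)[:,0]
        return np.minimum(d,sig*scale).astype(float)
    best=None
    for dx in (-1,-.5,0,.5,1):
        for dy in (-.6,0,.6):
            for dt in (-4,0,4):
                r=least_squares(f,[x0[0]*100+dx,x0[1]*100+dy,x0[2]+dt],loss='soft_l1',diff_step=1e-3,x_scale=[.3,.3,1],max_nfev=25)
                if best is None or r.cost<best.cost: best=r
    x=best.x; return np.array([x[0]/100,x[1]/100,x[2]]),best.cost/len(S)
def inbay(x):
    t=np.radians(BY);d=np.array(x[:2])-BAY
    return np.round([(np.cos(t)*d[0]+np.sin(t)*d[1])*1000,(-np.sin(t)*d[0]+np.cos(t)*d[1])*1000,x[2]-BY],1)
E
cat > fit.py <<'E'
from h import *
import sys
np.set_printoptions(precision=4,suppress=True)
x0=[float(a) for a in sys.argv[1:4]]
s=shot('scene')
x,cst=basefit(s,x0);print('base',x,'cost',round(cst,2),'inbay',inbay(x))
E
time python3 - <<'E'
from h import *
np.set_printoptions(precision=4,suppress=True)
s=shot('scene')
o=cv2.imread('pics/s13.png')[:,:,::-1].copy()
s0=dict(s);s0['img']=o
print(basefit(s0,[.4706,.043,-5.6]))
x,k=basefit(s,[.475,.043,-8]);print(x,k,inbay(x))
im=s['img'].copy();im=cv2.resize(im,None,fx=3,fy=3)
h=.06;w=.095
for z in (0,.05):
  q=[tuple(int(v) for v in proj(s,[*inframe(x[:2],x[2],p),z])*3+1) for p in ([h,w],[h,-w],[-h,-w],[-h,w])]
  for i in range(4): cv2.line(im,q[i],q[(i+1)%4],(0,255,0),1)
cv2.imwrite('pics/fit.png',im[480:930,640:1280,::-1])
E
```

```text
(array([ 0.472 ,  0.042 , -6.0247]), np.float64(0.29968119351126254))
[  0.4779   0.0404 -10.7721] 0.5644848951942313 [-71.7  -1.4  -4.2]
real	0m37.024s
user	0m35.592s
sys	0m0.197s
```

View pics/fit.png

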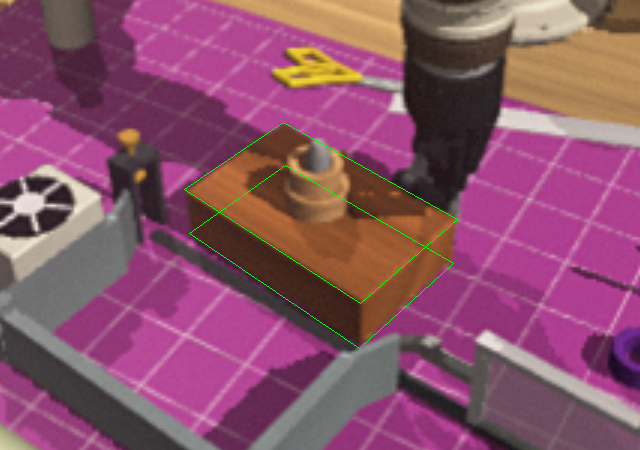

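```bash
sed -i 's/for dx in (-1,-.5,0,.5,1)/for dx in (-.6,0,.6)/; s/for dy in (-.6,0,.6)/for dy in (-.3,.3)/; s/for dt in (-4,0,4)/for dt in (-2,2)/' h.py; cat > plan.py <<'E'
from h import *
import sys
# plan.py bx by byaw yawtool : prints pts
a=[float(v) for v in sys.argv[1:5]]
for n,p in (('Lback',[-.108,.072]),('Lcontact',[-.073,.072]),('Rback',[-.108,-.072]),('Rcontact',[-.073,-.072])):
    print(n,np.round(inframe(a[:2],a[2],p),4),end=' ');go([*inframe(a[:2],a[2],p),.025],a[3])
E
python3 plan.py .477 .041 -10.5 -7
```

```text
Lback [0.3839 0.1315] t 23.65 cur [0.4158 0.1234 0.0288] [-179.6     0.9    -6.08] F [-10.1   2.7   4.6] | shift cm [-3.24 -0.46  0.43] turn [-0.39  0.9   0.92]
Lcontact [0.4183 0.1251] t 23.65 cur [0.4158 0.1234 0.0288] [-179.6     0.9    -6.08] F [-10.1   2.7   4.6] | shift cm [ 0.24 -0.2   0.38] turn [-0.39  0.9   0.92]
Rback [ 0.3577 -0.0101] t 23.65 cur [0.4158 0.1234 0.0288] [-179.6     0.9    -6.08] F [-10.1   2.7   4.6] | shift cm [-4.35 13.89  0.35] turn [-0.39  0.9   0.92]
Rcontact [ 0.3921 -0.0165] t 23.65 cur [0.4158 0.1234 0.0288] [-179.6     0.9    -6.08] F [-10.1   2.7   4.6] | shift cm [-0.86 14.16  0.3 ] turn [-0.39  0.9   0.92]
```

Call:
play_rows([
  [1,[-1,-0.1,0],[-0.2,0.4,0.3]],
  [1,[-1.6,-0.2,0.1],[-0.1,0.3,0.3]],
  [1,[-1.4,0,0],[0,0,0]],
  [1,[-0.5,0,0],[0,0,0]],
  [1,[0,1.5,0],[0,0,0]],
  [1,[-0.1,3,0],[0,0,0]],
  [1,[-0.1,3.5,0],[0,0,0]],
  [1,[-0.1,3,0],[0,0,0]],
  [1,[0,2,0],[0,0,0]],
  [1,[0,1,0],[0,0,0]],
  [1,[0,0,0],[0,0,0]],
])

```text
time: 24.75
ee_pos: [0.3524, -0.0108, 0.0316]
tcp_rot: [-179.9, -0.6, -6.6]
wrist_force: [0.2, -0.5, 0.5]
opening: 0.0002
```

```bash
python3 fit.py .477 .041 -10.5;  python3 plan.py .477 .041 -10.3 -7|tail -2
```

```text
base [  0.4789   0.0402 -10.3182] cost 0.94 inbay [-70.7  -1.4  -3.7]
Rback [ 0.3579 -0.0105] t 24.8 cur [ 0.3525 -0.0103  0.0316] [-179.92   -0.56   -6.61] F [0.9 0.5 0.1] | shift cm [ 0.53 -0.04  0.67] turn [-0.08 -0.55  0.39]
Rcontact [ 0.3923 -0.0168] t 24.8 cur [ 0.3525 -0.0103  0.0316] [-179.92   -0.56   -6.61] F [0.9 0.5 0.1] | shift cm [4.03 0.19 0.7 ] turn [-0.08 -0.55  0.39]
```

Call:
play_rows([
  [1,[1,0,0.3],[0,-0.3,0.2]],
  [1,[1.2,0.1,0.2],[0,-0.2,0.1]],
  [1,[1,0.1,0.1],[0,0,0]],
  [1,[0.5,0,0],[0,0,0]],
  [1,[0.5,0,0],[0,0,0]],
  [1,[0.5,0,0],[0,0,0]],
  [1,[0.5,0,0],[0,0,0]],
  [1,[0.5,0,0],[0,0,0]],
  [1,[0.3,0,0],[0,0,0]],
])

```text
time: 25.7
ee_pos: [0.3998, -0.0176, 0.0258]
tcp_rot: [179.6, 1.7, -6.8]
wrist_force: [-17.9, 1.0, 14.6]
opening: -0.0005
```

```bash
python3 fit.py .485 .04 -6;  python3 plan.py .485 .04 -6 -7|tail -2
```

```text
base [ 0.4838  0.041  -7.0618] cost 0.5 inbay [-65.9  -0.1  -0.5]
Rback [ 0.3701 -0.0203] t 25.75 cur [ 0.3998 -0.0175  0.0258] [179.58   1.73  -6.83] F [-19.4  -1.5  16. ] | shift cm [-2.92  0.63  0.18] turn [0.42 1.73 0.18]
Rcontact [ 0.4049 -0.024 ] t 25.75 cur [ 0.3998 -0.0175  0.0258] [179.58   1.73  -6.83] F [-19.4  -1.5  16. ] | shift cm [0.58 0.58 0.07] turn [0.42 1.73 0.18]
```

Call:
play_rows([
  [1,[0,0,-0.3],[0.2,0.8,0]],
  [1,[0.4,0,-0.2],[0.2,0.8,0]],
  [1,[0.5,0,0],[0,0.5,0]],
  [1,[0.5,0,0],[0,0.3,0]],
  [1,[0.5,0,0],[0,0.3,0]],
  [1,[0.4,0,0],[0,0.3,0]],
])

```text
time: 26.35
ee_pos: [0.4104, -0.0203, 0.0298]
tcp_rot: [179.6, 0.1, -6.8]
wrist_force: [-20.3, -2.1, 13.9]
opening: 0.0002
```

```bash
python3 fit.py .493 .04 -3;  python3 plan.py .493 .04 -3 -7|tail -2
```

```text
base [ 0.4903  0.0415 -3.7129] cost 1.21 inbay [-59.6   1.2   2.9]
Rback [ 0.3814 -0.0262] t 26.4 cur [ 0.4106 -0.0203  0.0299] [ 1.7958e+02  1.3000e-01 -6.7800e+00] F [-19.   -2.9  13.4] | shift cm [-2.83  0.93  0.5 ] turn [0.42 0.13 0.22]
Rcontact [ 0.4163 -0.0281] t 26.4 cur [ 0.4106 -0.0203  0.0299] [ 1.7958e+02  1.3000e-01 -6.7800e+00] F [-19.   -2.9  13.4] | shift cm [0.66 0.7  0.49] turn [0.42 0.13 0.22]
```

```bash
python3 - <<'E'
from h import *
c=shot('wrist','w17');t=shot('scene')
cv2.imwrite('pics/s17.png',cv2.resize(t['img'][150:300,230:430],None,fx=4,fy=4,interpolation=cv2.INTER_CUBIC)[:,:,::-1])
E
```

```text
(no output)
```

View pics/w17.png

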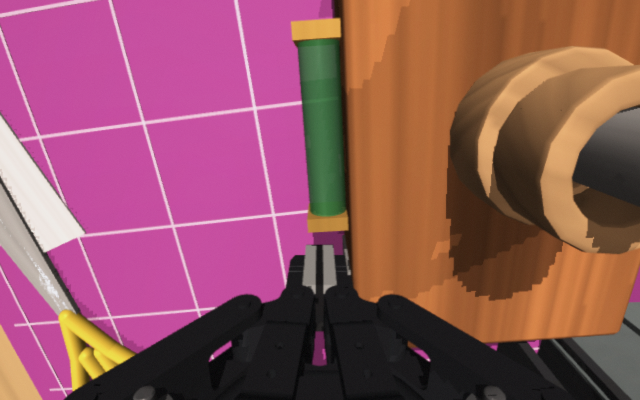

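View pics/s17.png

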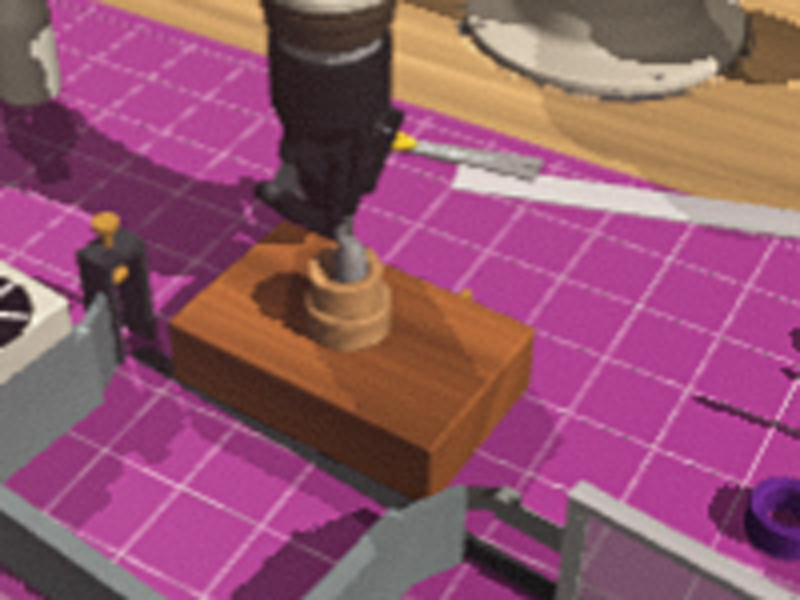

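```bash
sed -i 's/\.072\]/.076]/g; s/,\.025\],a/,.031],a/' plan.py; python3 plan.py .490 .0415 -3.5 -6.5|head -2
```

```text
Lback [0.3868 0.124 ] t 26.5 cur [ 0.4106 -0.0203  0.0298] [ 1.7959e+02  1.2000e-01 -6.7800e+00] F [-17.6  -3.9  13.3] | shift cm [ -4.06 -14.05  -0.21] turn [ 0.41  0.12 -0.28]
Lcontact [0.4218 0.1218] t 26.5 cur [ 0.4106 -0.0203  0.0298] [ 1.7959e+02  1.2000e-01 -6.7800e+00] F [-17.6  -3.9  13.3] | shift cm [ -0.57 -14.25  -0.22] turn [ 0.41  0.12 -0.28]
```

Call:
play_rows([
  [1,[-1,0.2,-0.2],[0.2,0,0]],
  [1,[-1.6,0.2,0],[0.2,0,0]],
  [1,[-1.4,0,0],[0,0,0]],
  [1,[-0.4,0,0],[0,0,0]],
  [1,[0,-1.5,0],[0,0,0]],
  [1,[0,-3,0],[0,0,0]],
  [1,[0,-3.5,0],[0,0,0]],
  [1,[0,-3.3,0],[0,0,0]],
  [1,[0,-2,0],[0,0,0]],
  [1,[0,-1,0],[0,0,0]],
  [1,[0,0,0],[0,0,0]],
])

```text
time: 27.6
ee_pos: [0.3864, 0.1298, 0.035]
tcp_rot: [-179.7, -0.7, -6.8]
wrist_force: [0.3, -0.7, -0.1]
opening: 0.0001
```

```bash
python3 fit.py .49 .0415 -3.5;  python3 plan.py .490 .0415 -3.5 -6.5|head -2
```

```text
base [ 0.4908  0.0418 -3.5278] cost 0.9 inbay [-59.    1.5   3.1]
Lback [0.3868 0.124 ] t 27.65 cur [0.3863 0.1292 0.035 ] [-179.74   -0.65   -6.82] F [-0.7 -0.4  0.8] | shift cm [0.12 0.52 0.4 ] turn [-0.26 -0.65 -0.31]
Lcontact [0.4218 0.1218] t 27.65 cur [0.3863 0.1292 0.035 ] [-179.74   -0.65   -6.82] F [-0.7 -0.4  0.8] | shift cm [3.61 0.31 0.44] turn [-0.26 -0.65 -0.31]
```

Call:
play_rows([
  [1,[1.1,0.1,0.1],[-0.1,-0.3,0]],
  [1,[1.2,0.1,0],[0,-0.2,0]],
  [1,[0.9,0,0],[0,0,0]],
  [1,[0.6,0,0],[0,0,0]],
  [1,[0.7,0,0],[0,0.2,0]],
  [1,[0.7,0,0],[0,0.2,0]],
  [1,[0.7,0,0],[0,0.2,0]],
  [1,[0.5,0,0],[0,0.2,0]],
])

```text
time: 28.45
ee_pos: [0.4435, 0.1196, 0.0344]
tcp_rot: [-179.1, 0.5, -6.8]
wrist_force: [-15.8, 9.2, 11.3]
opening: -0.0002
```

```bash
python3 fit.py .497 .042 -8;  python3 plan.py .497 .042 -8 -6.5|head -2
```

```text
base [  0.5036   0.0331 -11.219 ] cost 0.87 inbay [-45.3  -5.7  -4.6]
Lback [0.4006 0.1323] t 28.5 cur [0.4439 0.1196 0.0344] [-179.05    0.45   -6.83] F [-12.9   9.3   8.7] | shift cm [-4.45 -0.74  0.38] turn [-0.95  0.45 -0.34]
Lcontact [0.4353 0.1274] t 28.5 cur [0.4439 0.1196 0.0344] [-179.05    0.45   -6.83] F [-12.9   9.3   8.7] | shift cm [-0.95 -0.67  0.36] turn [-0.95  0.45 -0.34]
```

```bash
python3 plan.py .5036 .0332 -11 -6.5|tail -2
```

```text
Rback [ 0.3831 -0.0208] t 28.5 cur [0.4439 0.1196 0.0344] [-179.05    0.45   -6.83] F [-12.9   9.3   8.7] | shift cm [-4.37 14.67  0.13] turn [-0.95  0.45 -0.34]
Rcontact [ 0.4174 -0.0275] t 28.5 cur [0.4439 0.1196 0.0344] [-179.05    0.45   -6.83] F [-12.9   9.3   8.7] | shift cm [-0.88 14.92  0.1 ] turn [-0.95  0.45 -0.34]
```

Call:
play_rows([
  [1,[-1,-0.1,0],[-0.4,0.2,0]],
  [1,[-1.6,-0.1,0],[-0.3,0.1,0]],
  [1,[-1.5,0,0],[0,0,0]],
  [1,[-0.6,0,0],[0,0,0]],
  [1,[0,1.5,0],[0,0,0]],
  [1,[0,3,0],[0,0,0]],
  [1,[0,3.5,0],[0,0,0]],
  [1,[0,3.4,0],[0,0,0]],
  [1,[0,2.2,0],[0,0,0]],
  [1,[0,1,0],[0,0,0]],
  [1,[0,0,0],[0,0,0]],
])

```text
time: 29.6
ee_pos: [0.3792, -0.0269, 0.0347]
tcp_rot: [-179.9, -0.1, -7.2]
wrist_force: [-0.1, 0.8, 0.3]
opening: -0.0
```

```bash
python3 plan.py .5036 .0332 -11 -6.5|tail -2
```

```text
Rback [ 0.3831 -0.0208] t 29.6 cur [ 0.3792 -0.0269  0.0347] [-1.7994e+02 -1.1000e-01 -7.1500e+00] F [-0.1  0.8  0.3] | shift cm [ 0.31 -0.66  0.38] turn [-0.06 -0.11 -0.65]
Rcontact [ 0.4174 -0.0275] t 29.6 cur [ 0.3792 -0.0269  0.0347] [-1.7994e+02 -1.1000e-01 -7.1500e+00] F [-0.1  0.8  0.3] | shift cm [ 3.8  -0.42  0.38] turn [-0.06 -0.11 -0.65]
```

Call:
play_rows([
  [1,[1.1,-0.1,0],[0,0,0]],
  [1,[1.3,-0.2,0],[0,0,0]],
  [1,[0.9,-0.1,0],[0,0,0]],
  [1,[0.6,0,0],[0,0,0]],
  [1,[0.7,0,0],[0,0.3,0]],
  [1,[0.7,0,0],[0,0.3,0]],
  [1,[0.7,0,0],[0,0.3,0]],
  [1,[0.7,0,0],[0,0.3,0]],
  [1,[0.5,0,0],[0,0.2,0]],
])

```text
time: 30.5
ee_pos: [0.4408, -0.0319, 0.0328]
tcp_rot: [179.2, 0.6, -7.1]
wrist_force: [-24.5, -3.8, 19.3]
opening: -0.0001
```

```bash
python3 fit.py .515 .035 -4;  python3 plan.py .515 .035 -4 -6.5|tail -2
```

```text
base [ 0.5178  0.0365 -2.2497] cost 1.78 inbay [-31.6  -0.6   4.4]
Rback [ 0.402  -0.0333] t 30.55 cur [ 0.4411 -0.032   0.0327] [179.18   0.59  -7.1 ] F [-18.3  -6.1  14. ] | shift cm [-3.87  0.61  0.22] turn [ 0.81  0.59 -0.6 ]
Rcontact [ 0.4369 -0.0357] t 30.55 cur [ 0.4411 -0.032   0.0327] [179.18   0.59  -7.1 ] F [-18.3  -6.1  14. ] | shift cm [-0.37  0.42  0.18] turn [ 0.81  0.59 -0.6 ]
```

```bash
python3 plan.py .5175 .0365 -2.4 -6.5|head -2
```

```text
Lback [0.4128 0.117 ] t 30.55 cur [ 0.4411 -0.032   0.0327] [179.18   0.59  -7.1 ] F [-18.3  -6.1  14. ] | shift cm [ -4.65 -14.43   0.02] turn [ 0.81  0.59 -0.6 ]
Lcontact [0.4477 0.1155] t 30.55 cur [ 0.4411 -0.032   0.0327] [179.18   0.59  -7.1 ] F [-18.3  -6.1  14. ] | shift cm [ -1.17 -14.71  -0.02] turn [ 0.81  0.59 -0.6 ]
```

Call:
play_rows([
  [1,[-1,0.1,-0.1],[0.4,0.2,0]],
  [1,[-1.6,0.1,0],[0.3,0.1,0]],
  [1,[-1.5,0,0],[0,0,0]],
  [1,[-0.8,0,0],[0,0,0]],
  [1,[0,-1.5,0],[0,0,0]],
  [1,[0,-3,0],[0,0,0]],
  [1,[0,-3.5,0],[0,0,0]],
  [1,[0,-3.3,0],[0,0,0]],
  [1,[0,-2,0],[0,0,0]],
  [1,[0,-1,0],[0,0,0]],
  [1,[0,0,0],[0,0,0]],
])

```text
time: 31.65
ee_pos: [0.4117, 0.1237, 0.0339]
tcp_rot: [-180.0, 0.1, -6.8]
wrist_force: [-0.3, -1.0, 0.1]
opening: -0.0
```

```bash
python3 plan.py .5175 .0365 -2.4 -6.5|head -2
```

```text
Lback [0.4128 0.117 ] t 31.65 cur [0.4117 0.1237 0.0339] [-1.7996e+02  1.1000e-01 -6.8000e+00] F [-0.3 -1.   0.1] | shift cm [0.19 0.66 0.29] turn [-0.04  0.11 -0.3 ]
Lcontact [0.4477 0.1155] t 31.65 cur [0.4117 0.1237 0.0339] [-1.7996e+02  1.1000e-01 -6.8000e+00] F [-0.3 -1.   0.1] | shift cm [3.68 0.39 0.29] turn [-0.04  0.11 -0.3 ]
```

Call:
play_rows([
  [1,[1.1,0.2,0],[0,0,0]],
  [1,[1.2,0.2,0],[0,0,0]],
  [1,[0.9,0,0],[0,0,0]],
  [1,[0.6,0,0],[0,0,0]],
  [1,[0.7,0,0],[0,0.3,0]],
  [1,[0.7,0,0],[0,0.3,0]],
  [1,[0.7,0,0],[0,0.3,0]],
  [1,[0.6,0,0],[0,0.2,0]],
])

```text
time: 32.45
ee_pos: [0.4721, 0.1117, 0.0335]
tcp_rot: [-179.2, 0.4, -6.8]
wrist_force: [-16.6, 10.1, 10.6]
opening: 0.0003
```

```bash
python3 fit.py .53 .03 -10;  python3 plan.py .53 .03 -10 -6.5|tail -2
```

```text
base [ 0.5336  0.0281 -9.4037] cost 1.54 inbay [-14.9  -7.1  -2.8]
Rback [ 0.4104 -0.0261] t 32.5 cur [0.4728 0.1116 0.0335] [-179.21    0.35   -6.84] F [-12.4   9.    6.9] | shift cm [-4.55 14.42  0.08] turn [-0.79  0.35 -0.35]
Rcontact [ 0.4449 -0.0322] t 32.5 cur [0.4728 0.1116 0.0335] [-179.21    0.35   -6.84] F [-12.4   9.    6.9] | shift cm [-1.05 14.61  0.06] turn [-0.79  0.35 -0.35]
```

```bash
cat > ov.py <<'E'
from h import *
import sys
x=[float(a) for a in sys.argv[1:4]]
for n in sys.argv[5:]:
  s=shot(n)
  im=cv2.resize(s['img'],None,fx=3,fy=3,interpolation=cv2.INTER_CUBIC)
  h=.06;w=.095
  for z in (0,.05):
    q=[tuple(int(v) for v in proj(s,[*inframe(x[:2],x[2],p),z])*3+1) for p in ([h,w],[h,-w],[-h,-w],[-h,w])]
    for i in range(4): cv2.line(im,q[i],q[(i+1)%4],(0,255,0),1)
  u,v=(proj(s,[*x[:2],.05])*3).astype(int); 
  cv2.imwrite('pics/%s_%s.png'%(sys.argv[4],n),im[max(0,v-260):v+260,max(0,u-330):u+330,::-1])
E
python3 ov.py .5336 .0281 -9.4 o1 scene
```

```text
(no output)
```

View pics/o1_scene.png

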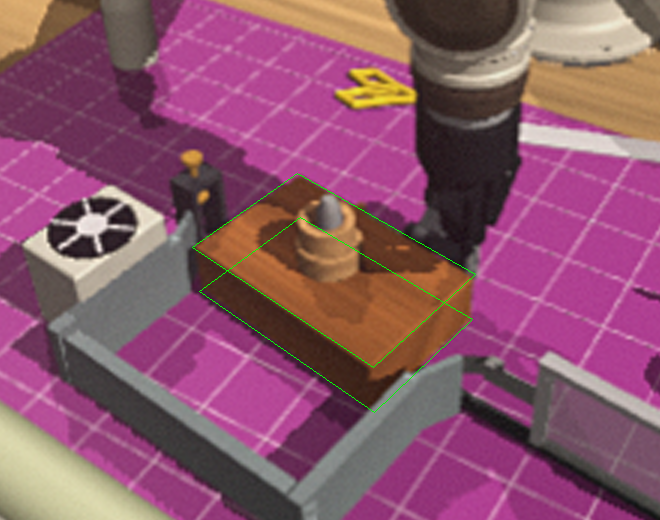

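Call:
play_rows([
  [1,[-1,-0.1,0],[-0.4,0.2,0]],
  [1,[-1.6,-0.1,0],[-0.3,0.1,0]],
  [1,[-1.5,0,0],[0,0,0]],
  [1,[-0.8,0,0],[0,0,0]],
  [1,[0,1.5,0],[0,0,0]],
  [1,[0,3,0],[0,0,0]],
  [1,[0,3.5,0],[0,0,0]],
  [1,[0,3.2,0],[0,0,0]],
  [1,[0,2,0],[0,0,0]],
  [1,[0,1,0],[0,0,0]],
  [1,[0,0,0],[0,0,0]],
])

```text
time: 33.65
ee_pos: [0.4067, -0.0307, 0.0337]
tcp_rot: [179.9, -0.2, -7.3]
wrist_force: [-0.3, 0.2, 0.2]
opening: 0.0003
```

```bash
python3 fit.py .5336 .0281 -9.4; python3 plan.py .5336 .0281 -9.4 -6.5|tail -2
```

```text
base [  0.5345   0.028  -10.1086] cost 1.56 inbay [-14.1  -7.2  -3.5]
Rback [ 0.4146 -0.0292] t 33.7 cur [ 0.4068 -0.0301  0.0337] [179.87  -0.19  -7.25] F [ 0.2  0.7 -0.8] | shift cm [ 0.77 -0.19  0.28] turn [ 0.13 -0.19 -0.75]
Rcontact [ 0.4492 -0.035 ] t 33.7 cur [ 0.4068 -0.0301  0.0337] [179.87  -0.19  -7.25] F [ 0.2  0.7 -0.8] | shift cm [ 4.26 -0.06  0.29] turn [ 0.13 -0.19 -0.75]
```

Call:
play_rows([
  [1,[1.2,0,0],[0,0,0]],
  [1,[1.4,-0.1,0],[0,0,0]],
  [1,[1.1,-0.1,0],[0,0,0]],
  [1,[0.7,-0.1,0],[0,0,0]],
  [1,[0.7,-0.1,0],[0,0.3,0]],
  [1,[0.7,-0.1,0],[0,0.3,0]],
  [1,[0.7,-0.1,0],[0,0.3,0]],
  [1,[0.7,-0.1,0],[0,0.3,0]],
  [1,[0.4,0,0],[0,0.2,0]],
])

```text
time: 34.6
ee_pos: [0.4695, -0.0308, 0.0309]
tcp_rot: [179.0, 0.6, -7.1]
wrist_force: [-25.1, -1.0, 21.9]
opening: -0.0003
```

```bash
python3 fit.py .546 .03 -3;  python3 plan.py .546 .03 -3 -6.5|head -2
```

```text
base [ 0.5482  0.0326 -3.9438] cost 2.39 inbay [-1.  -1.   2.7]
Lback [0.4421 0.1115] t 34.65 cur [ 0.4695 -0.0308  0.0309] [178.98   0.6   -7.14] F [-20.9  -3.6  15.1] | shift cm [ -4.48 -13.78  -0.2 ] turn [ 1.01  0.6  -0.63]
Lcontact [0.4771 0.1097] t 34.65 cur [ 0.4695 -0.0308  0.0309] [178.98   0.6   -7.14] F [-20.9  -3.6  15.1] | shift cm [ -0.99 -14.03  -0.24] turn [ 1.01  0.6  -0.63]
```

Call:
play_rows([
  [1,[-1,0.1,-0.1],[0.4,0.2,0]],
  [1,[-1.6,0.1,0],[0.4,0.1,0]],
  [1,[-1.5,0,0],[0.1,0,0]],
  [1,[-0.8,0,0],[0,0,0]],
  [1,[0,-1.5,0],[0,0,0]],
  [1,[0,-3,0],[0,0,0]],
  [1,[0,-3.5,0],[0,0,0]],
  [1,[0,-3,0],[0,0,0]],
  [1,[0,-1.8,0],[0,0,0]],
  [1,[0,-0.8,0],[0,0,0]],
  [1,[0,0,0],[0,0,0]],
])

```text
time: 35.75
ee_pos: [0.4363, 0.1183, 0.0323]
tcp_rot: [-180.0, 0.2, -6.9]
wrist_force: [0.1, 0.1, 0.4]
opening: 0.0002
```

```bash
python3 fit.py .548 .0325 -4;python3 plan.py .548 .0325 -4 -6.5|head -2
```

```text
base [ 0.5484  0.0327 -3.0862] cost 0.78 inbay [-0.8 -0.9  3.5]
Lback [0.4456 0.1158] t 35.8 cur [0.4362 0.1177 0.0322] [-180.      0.24   -6.91] F [ 0.3 -1.  -0.2] | shift cm [0.95 0.07 0.12] turn [-0.    0.24 -0.41]
Lcontact [0.4805 0.1134] t 35.8 cur [0.4362 0.1177 0.0322] [-180.      0.24   -6.91] F [ 0.3 -1.  -0.2] | shift cm [ 4.45 -0.1   0.1 ] turn [-0.    0.24 -0.41]
```

Call:
play_rows([
  [1,[1.3,0,0],[0,0,0]],
  [1,[1.5,0,0],[0,0,0]],
  [1,[1.1,0,0],[0,0,0]],
  [1,[0.7,0,0],[0,0,0]],
  [1,[0.7,-0.1,0],[0,0.3,0]],
  [1,[0.7,-0.1,0],[0,0.3,0]],
  [1,[0.7,-0.1,0],[0,0.3,0]],
  [1,[0.6,-0.1,0],[0,0.2,0]],
])

```text
time: 36.6
ee_pos: [0.4997, 0.1118, 0.032]
tcp_rot: [-179.5, 0.6, -6.9]
wrist_force: [-17.0, 6.5, 11.7]
opening: -0.0
```

```bash
python3 fit.py .562 .026 -9;  python3 plan.py .562 .026 -9 -6.5|tail -2
```

```text
base [  0.5607   0.0289 -10.2338] cost 1.67 inbay [11.8 -3.3 -3.6]
Rback [ 0.4434 -0.0322] t 36.65 cur [0.5003 0.1118 0.0321] [-179.53    0.61   -6.92] F [-13.    5.6   9.4] | shift cm [-3.91 14.98  0.03] turn [-0.48  0.61 -0.43]
Rcontact [ 0.478  -0.0376] t 36.65 cur [0.5003 0.1118 0.0321] [-179.53    0.61   -6.92] F [-13.    5.6   9.4] | shift cm [-4.100e-01  1.511e+01 -1.000e-02] turn [-0.48  0.61 -0.43]
```

Call:
play_rows([
  [1,[-1,-0.1,0],[-0.2,0.3,0]],
  [1,[-1.6,-0.1,0],[-0.2,0.2,0]],
  [1,[-1.5,0,0],[0,0,0]],
  [1,[-0.6,0,0],[0,0,0]],
  [1,[0,1.5,0],[0,0,0]],
  [1,[0,3,0],[0,0,0]],
  [1,[0,3.5,0],[0,0,0]],
  [1,[0,3,0],[0,0,0]],
  [1,[0,2,0],[0,0,0]],
  [1,[0,0.8,0],[0,0,0]],
  [1,[0,0,0],[0,0,0]],
])

```text
time: 37.75
ee_pos: [0.4336, -0.0253, 0.0324]
tcp_rot: [179.9, -0.1, -7.1]
wrist_force: [-0.5, 0.6, -1.2]
opening: 0.0005
```

```bash
python3 fit.py .561 .028 -10; python3 plan.py .561 .028 -10 -6.5|tail -2
```

```text
base [  0.56     0.0244 -10.3789] cost 1.98 inbay [11.7 -7.8 -3.8]
Rback [ 0.4414 -0.0281] t 37.8 cur [ 0.4336 -0.0248  0.0324] [ 1.7993e+02 -9.0000e-02 -7.1100e+00] F [-0.7  0.7  0.6] | shift cm [0.82 0.23 0.14] turn [ 0.07 -0.09 -0.61]
Rcontact [ 0.4759 -0.0342] t 37.8 cur [ 0.4336 -0.0248  0.0324] [ 1.7993e+02 -9.0000e-02 -7.1100e+00] F [-0.7  0.7  0.6] | shift cm [4.31 0.4  0.15] turn [ 0.07 -0.09 -0.61]
```

Call:
play_rows([
  [1,[1.3,0,0],[0,0,0]],
  [1,[1.4,0,0],[0,0,0]],
  [1,[1.1,0,0],[0,0,0]],
  [1,[0.7,0,0],[0,0,0]],
  [1,[0.7,-0.1,0],[0,0.3,0]],
  [1,[0.7,-0.1,0],[0,0.3,0]],
  [1,[0.7,-0.1,0],[0,0.3,0]],
  [1,[0.7,-0.1,0],[0,0.3,0]],
  [1,[0.5,0,0],[0,0.2,0]],
])

```text
time: 38.7
ee_pos: [0.4972, -0.0285, 0.0297]
tcp_rot: [179.0, 0.7, -7.0]
wrist_force: [-23.8, -2.4, 21.2]
opening: -0.0003
```

```bash
python3 fit.py .575 .028 -4;  python3 plan.py .575 .028 -4 -6.5|head -2; python3 ov.py .575 .028 -4 o2 scene wrist
```

```text
base [ 0.5759  0.0326 -4.0714] cost 3.14 inbay [26.5  2.1  2.5]
Lback [0.4726 0.1113] t 38.75 cur [ 0.4975 -0.0285  0.0297] [179.03   0.69  -6.99] F [-18.8  -5.   13. ] | shift cm [ -4.18 -13.58  -0.31] turn [ 0.97  0.7  -0.49]
Lcontact [0.5075 0.1089] t 38.75 cur [ 0.4975 -0.0285  0.0297] [179.03   0.69  -6.99] F [-18.8  -5.   13. ] | shift cm [ -0.69 -13.76  -0.36] turn [ 0.97  0.7  -0.49]
```

View pics/o2_scene.png

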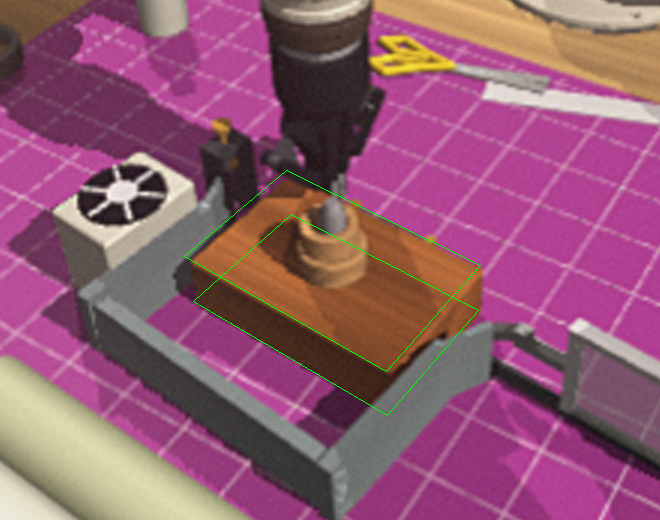

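Call:
play_rows([
  [1,[-1,0.1,-0.1],[0.4,0.2,0]],
  [1,[-1.6,0.1,0],[0.4,0.1,0]],
  [1,[-1.5,0,0],[0.1,0,0]],
  [1,[-0.6,0,0],[0,0,0]],
  [1,[0,-1.5,0],[0,0,0]],
  [1,[0,-3,0],[0,0,0]],
  [1,[0,-3.5,0],[0,0,0]],
  [1,[0,-3,0],[0,0,0]],
  [1,[0,-2,0],[0,0,0]],
  [1,[0,-0.8,0],[0,0,0]],
  [1,[0,0,0],[0,0,0]],
])

```text
time: 39.95
ee_pos: [0.4671, 0.1223, 0.0312]
tcp_rot: [-179.9, 0.2, -6.7]
wrist_force: [-0.2, 0.3, -0.6]
opening: -0.0002
```

```bash
python3 fit.py .576 .0325 -4;python3 plan.py .576 .0325 -4 -6.5|head -2
```

```text
base [ 0.5762  0.0326 -3.9253] cost 1.15 inbay [26.9  2.2  2.7]
Lback [0.4736 0.1158] t 40.0 cur [0.467  0.1217 0.0312] [-179.91    0.23   -6.77] F [-0.3  0.2 -0.9] | shift cm [0.72 0.5  0.01] turn [-0.09  0.23 -0.27]
Lcontact [0.5085 0.1134] t 40.0 cur [0.467  0.1217 0.0312] [-179.91    0.23   -6.77] F [-0.3  0.2 -0.9] | shift cm [ 4.21  0.34 -0.  ] turn [-0.09  0.23 -0.27]
```

Call:
play_rows([
  [1,[1.3,0.3,0],[0,0,0]],
  [1,[1.4,0.2,0],[0,0,0]],
  [1,[1.1,0,0],[0,0,0]],
  [1,[0.7,0,0],[0,0,0]],
  [1,[0.7,0,0],[0,0.3,0]],
  [1,[0.7,0,0],[0,0.3,0]],
  [1,[0.7,0,0],[0,0.3,0]],
  [1,[0.5,0,0],[0,0.2,0]],
])

```text
time: 40.8
ee_pos: [0.5342, 0.1082, 0.0311]
tcp_rot: [-179.2, 0.5, -6.8]
wrist_force: [-15.8, 8.5, 11.5]
opening: 0.0002
```

```bash
python3 fit.py .59 .026 -9;  python3 plan.py .59 .026 -9 -6.5|tail -2
```

```text
base [  0.5933   0.0243 -12.325 ] cost 2.16 inbay [44.8 -4.1 -5.7]
Rback [ 0.4714 -0.0322] t 40.85 cur [0.5346 0.1082 0.0311] [-179.15    0.49   -6.81] F [-13.3   8.2   8.4] | shift cm [-4.61 14.68 -0.17] turn [-0.85  0.49 -0.31]
Rcontact [ 0.506  -0.0376] t 40.85 cur [0.5346 0.1082 0.0311] [-179.15    0.49   -6.81] F [-13.3   8.2   8.4] | shift cm [-1.11 14.82 -0.2 ] turn [-0.85  0.49 -0.31]
```

Call:
play_rows([
  [1,[-1,-0.1,0],[-0.4,0.2,0]],
  [1,[-1.6,-0.1,0],[-0.3,0.2,0]],
  [1,[-1.6,0,0],[0,0,0]],
  [1,[-1,0,0],[0,0,0]],
  [1,[0,1.5,0],[0,0,0]],
  [1,[0,3,0],[0,0,0]],
  [1,[0,3.5,0],[0,0,0]],
  [1,[0,3,0],[0,0,0]],
  [1,[0,1.8,0],[0,0,0]],
  [1,[0,0.7,0],[0,0,0]],
  [1,[0,0,0],[0,0,0]],
])

```text
time: 41.95
ee_pos: [0.4686, -0.0301, 0.0311]
tcp_rot: [180.0, -0.1, -7.2]
wrist_force: [-0.4, 0.8, 0.2]
opening: 0.0003
```

```bash
python3 fit.py .593 .025 -12; python3 plan.py .593 .025 -12 -6.5|tail -2
```

```text
base [  0.5932   0.0194 -11.132 ] cost 2.5 inbay [45.2 -8.9 -4.5]
Rback [ 0.4716 -0.0269] t 42.0 cur [ 0.4687 -0.0296  0.0312] [ 1.7996e+02 -1.3000e-01 -7.1600e+00] F [ 0.2 -0.  -0.8] | shift cm [ 0.25 -0.31  0.02] turn [ 0.04 -0.13 -0.66]
Rcontact [ 0.5058 -0.0342] t 42.0 cur [ 0.4687 -0.0296  0.0312] [ 1.7996e+02 -1.3000e-01 -7.1600e+00] F [ 0.2 -0.  -0.8] | shift cm [ 3.74 -0.01  0.02] turn [ 0.04 -0.13 -0.66]
```

Call:
play_rows([
  [1,[1.2,0,0],[0,0,0]],
  [1,[1.2,-0.1,0],[0,0,0]],
  [1,[0.9,-0.1,0],[0,0,0]],
  [1,[0.7,0,0],[0,0,0]],
  [1,[0.7,-0.1,0],[0,0.3,0]],
  [1,[0.7,-0.1,0],[0,0.3,0]],
  [1,[0.7,-0.1,0],[0,0.3,0]],
  [1,[0.7,-0.1,0],[0,0.3,0]],
  [1,[0.5,0,0],[0,0.2,0]],
])

```text
time: 42.9
ee_pos: [0.5327, -0.0328, 0.028]
tcp_rot: [179.0, 0.6, -7.0]
wrist_force: [-24.6, -3.0, 21.0]
opening: -0.0001
```

```bash
python3 fit.py .606 .026 -4;  python3 plan.py .606 .026 -4 -6.5|head -2; python3 ov.py .606 .026 -4 o3 scene
```

```text
base [ 0.6112  0.0282 -4.2005] cost 3.65 inbay [62.1  1.8  2.4]
Lback [0.5036 0.1093] t 42.95 cur [ 0.5331 -0.0328  0.0279] [179.04   0.62  -7.01] F [-18.5  -5.2  11.7] | shift cm [ -4.67 -13.75  -0.48] turn [ 0.95  0.62 -0.5 ]
Lcontact [0.5385 0.1069] t 42.95 cur [ 0.5331 -0.0328  0.0279] [179.04   0.62  -7.01] F [-18.5  -5.2  11.7] | shift cm [ -1.18 -13.93  -0.53] turn [ 0.95  0.62 -0.5 ]
```

View pics/o3_scene.png

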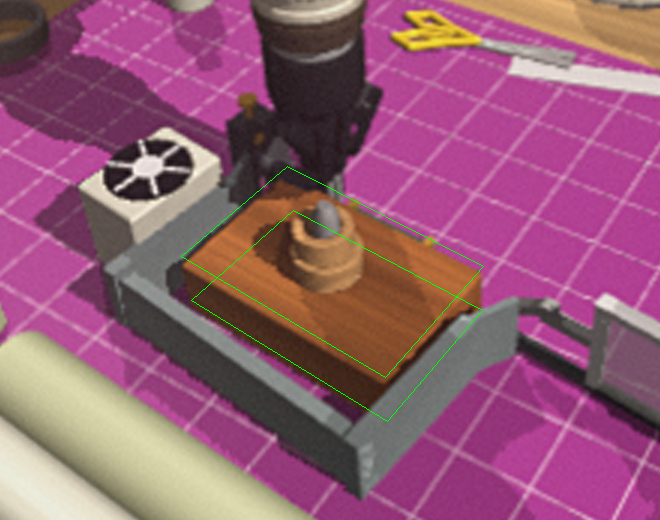

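Call:
play_rows([
  [1,[-1,0.1,-0.1],[0.4,0.2,0]],
  [1,[-1.6,0.1,-0.1],[0.4,0.1,0]],
  [1,[-1.5,0,0],[0.1,0,0]],
  [1,[-0.6,0,0],[0,0,0]],
  [1,[0,-1.5,0],[0,0,0]],
  [1,[0,-3,0],[0,0,0]],
  [1,[0,-3.5,0],[0,0,0]],
  [1,[0,-3,0],[0,0,0]],
  [1,[0,-1.8,0],[0,0,0]],
  [1,[0,-0.6,0],[0,0,0]],
  [1,[0,0,0],[0,0,0]],
])

```text
time: 44.1
ee_pos: [0.5066, 0.1132, 0.0295]
tcp_rot: [-179.9, 0.2, -6.7]
wrist_force: [-0.1, -0.1, -0.0]
opening: -0.0
```

```bash
python3 fit.py .611 .0285 -4;python3 plan.py .611 .0285 -4 -6.5|head -2
```

```text
base [ 0.6115  0.0274 -4.3098] cost 1.29 inbay [62.4  1.1  2.3]
Lback [0.5086 0.1118] t 44.15 cur [0.5066 0.1127 0.0295] [-1.7992e+02  1.6000e-01 -6.7200e+00] F [-0.8  0.6 -0.6] | shift cm [ 0.21  0.06 -0.15] turn [-0.08  0.16 -0.22]
Lcontact [0.5435 0.1094] t 44.15 cur [0.5066 0.1127 0.0295] [-1.7992e+02  1.6000e-01 -6.7200e+00] F [-0.8  0.6 -0.6] | shift cm [ 3.7  -0.11 -0.16] turn [-0.08  0.16 -0.22]
```

Call:
play_rows([
  [1,[1.2,0,-0.1],[0,0,0]],
  [1,[1.2,0,0],[0,0,0]],
  [1,[0.9,0,0],[0,0,0]],
  [1,[0.7,0,0],[0,0,0]],
  [1,[0.7,0,0],[0,0.3,0]],
  [1,[0.7,0,0],[0,0.3,0]],
  [1,[0.6,0,0],[0,0.3,0]],
  [1,[0.5,0,0],[0,0.2,0]],
])

```text
time: 44.95
ee_pos: [0.5674, 0.106, 0.0306]
tcp_rot: [-179.2, 0.4, -6.7]
wrist_force: [-14.8, 8.0, 9.8]
opening: -0.0003
```

```bash
python3 fit.py .624 .023 -10;  python3 plan.py .624 .023 -10 -6.5|tail -2
```

```text
base [  0.6259   0.0233 -11.8039] cost 1.73 inbay [77.3 -1.3 -5.2]
Rback [ 0.5044 -0.0331] t 45.0 cur [0.568  0.106  0.0306] [-179.23    0.4    -6.71] F [-13.2   7.1   8. ] | shift cm [-4.69 14.55 -0.2 ] turn [-0.77  0.39 -0.21]
Rcontact [ 0.5389 -0.0392] t 45.0 cur [0.568  0.106  0.0306] [-179.23    0.4    -6.71] F [-13.2   7.1   8. ] | shift cm [-1.19 14.75 -0.23] turn [-0.77  0.39 -0.21]
```

Call:
play_rows([
  [1,[-1,-0.1,0],[-0.4,0.2,0]],
  [1,[-1.6,-0.1,0],[-0.3,0.2,0]],
  [1,[-1.6,0,0],[0,0,0]],
  [1,[-1,0,0],[0,0,0]],
  [1,[0,1.5,0],[0,0,0]],
  [1,[0,3,0],[0,0,0]],
  [1,[0,3.5,0],[0,0,0]],
  [1,[0,3,0],[0,0,0]],
  [1,[0,1.7,0],[0,0,0]],
  [1,[0,0.6,0],[0,0,0]],
  [1,[0,0,0],[0,0,0]],
])

```text
time: 46.1
ee_pos: [0.5019, -0.0298, 0.0309]
tcp_rot: [179.9, -0.2, -7.0]
wrist_force: [-0.3, -0.4, 0.5]
opening: -0.0005
```

```bash
python3 fit.py .626 .022 -11.5; python3 plan.py .626 .023 -11.5 -6.5|tail -2
```

```text
base [  0.6255   0.0179 -11.3528] cost 2.32 inbay [77.5 -6.7 -4.8]
Rback [ 0.505  -0.0299] t 46.15 cur [ 0.502  -0.0293  0.0309] [179.89  -0.23  -6.98] F [0.1 0.1 0.5] | shift cm [ 0.31  0.03 -0.01] turn [ 0.11 -0.23 -0.48]
Rcontact [ 0.5393 -0.0369] t 46.15 cur [ 0.502  -0.0293  0.0309] [179.89  -0.23  -6.98] F [0.1 0.1 0.5] | shift cm [3.8  0.31 0.01] turn [ 0.11 -0.23 -0.48]
```

Call:
play_rows([
  [1,[1.2,0,0],[0,0,0]],
  [1,[1.2,-0.1,0],[0,0,0]],
  [1,[0.9,-0.1,0],[0,0,0]],
  [1,[0.7,-0.1,0],[0,0,0]],
  [1,[0.7,-0.1,-0.1],[0,0.3,0]],
  [1,[0.7,-0.1,0],[0,0.3,0]],
  [1,[0.7,-0.1,0],[0,0.3,0]],
  [1,[0.5,0,0],[0,0.2,0]],
])

```text
time: 46.95
ee_pos: [0.5617, -0.0311, 0.0292]
tcp_rot: [179.2, 0.4, -6.9]
wrist_force: [-25.3, -2.5, 20.1]
opening: -0.0002
```

```bash
python3 fit.py .638 .024 -5;  python3 plan.py .638 .024 -5 -6.5|head -2; python3 ov.py .638 .024 -5 o4 scene
```

```text
base [ 0.6392  0.027  -6.1317] cost 3.77 inbay [90.1  3.9  0.5]
Lback [0.537  0.1091] t 47.0 cur [ 0.5618 -0.0311  0.0292] [179.19   0.38  -6.86] F [-19.5  -4.7  15.3] | shift cm [ -4.14 -13.63  -0.34] turn [ 0.81  0.39 -0.36]
Lcontact [0.5719 0.1061] t 47.0 cur [ 0.5618 -0.0311  0.0292] [179.19   0.38  -6.86] F [-19.5  -4.7  15.3] | shift cm [ -0.64 -13.74  -0.37] turn [ 0.81  0.39 -0.36]
```

View pics/o4_scene.png

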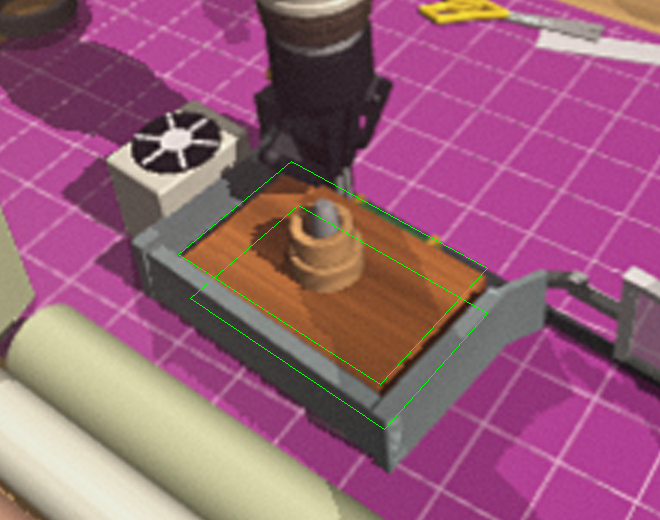

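Call:
play_rows([
  [1,[0.5,0,-0.1],[0.2,0.2,0]],
  [1,[0.5,0,0],[0,0.2,0]],
  [1,[0.4,0,0],[0,0.2,0]],
])

```text
time: 47.35
ee_pos: [0.5616, -0.0312, 0.0295]
tcp_rot: [179.2, 1.7, -6.8]
wrist_force: [-27.1, 0.0, 21.5]
opening: -0.0004
```

Call:
play_rows([
  [1,[-1,0.1,-0.1],[0.4,0.2,0]],
  [1,[-1.6,0.1,-0.1],[0.4,0.1,0]],
  [1,[-1.5,0,0],[0.1,0,0]],
  [1,[-0.8,0,0],[0,0,0]],
  [1,[0,-1.5,0],[0,0,0]],
  [1,[0,-3,0],[0,0,0]],
  [1,[0,-3.5,0],[0,0,0]],
  [1,[0,-3,0],[0,0,0]],
  [1,[0,-1.8,0],[0,0,0]],
  [1,[0,-0.6,0],[0,0,0]],
  [1,[0,0,0],[0,0,0]],
])

```text
time: 48.45
ee_pos: [0.5328, 0.1185, 0.0325]
tcp_rot: [-179.8, 1.3, -6.5]
wrist_force: [-0.5, -0.0, 0.8]
opening: 0.0002
```

```bash
python3 fit.py .641 .024 -5;python3 plan.py .641 .025 -5 -6.5|head -2
```

```text
base [ 0.636   0.0246 -6.9071] cost 2.56 inbay [87.1  1.1 -0.3]
Lback [0.54   0.1101] t 48.5 cur [0.5327 0.1179 0.0324] [-179.78    1.3    -6.5 ] F [ 0.2 -0.5  0.2] | shift cm [0.82 0.69 0.12] turn [-0.22  1.3  -0.01]
Lcontact [0.5749 0.1071] t 48.5 cur [0.5327 0.1179 0.0324] [-179.78    1.3    -6.5 ] F [ 0.2 -0.5  0.2] | shift cm [4.31 0.6  0.04] turn [-0.22  1.3  -0.01]
```

Call:
play_rows([
  [1,[-0.5,0,-2],[-0.1,0.5,0]],
  [1,[0,0,-4],[-0.1,0.5,0]],
  [1,[0,1,-4.5],[0,0.3,0]],
  [1,[0.5,3,-4.5],[0,0,0]],
  [1,[1,4,-3],[0,0,0]],
  [1,[1,4,0],[0,0,0]],
  [1,[0.5,3,0],[0,0,0]],
  [1,[0,1,0],[0,0,0]],
  [1,[0,0,0],[0,0,0]],
  [1,[0,0,0],[0,0,0]],
])

```text
time: 49.5
ee_pos: [0.5348, -0.0509, 0.2267]
tcp_rot: [179.8, -0.8, -7.0]
wrist_force: [0.1, -0.6, 0.8]
opening: -0.0003
```

```bash
python3 - <<'E'
from h import *
c=shot('wrist','w20');print(get_obs()['ee_pos'],get_obs()['tcp_rot'])
np.savez('cam20.npz',**{k:np.array(v) for k,v in c.items()})
E
```

```text
[ 0.53480647 -0.05056765  0.22669176] [179.80992257  -0.74904424  -6.98789377]
```

View pics/w20.png

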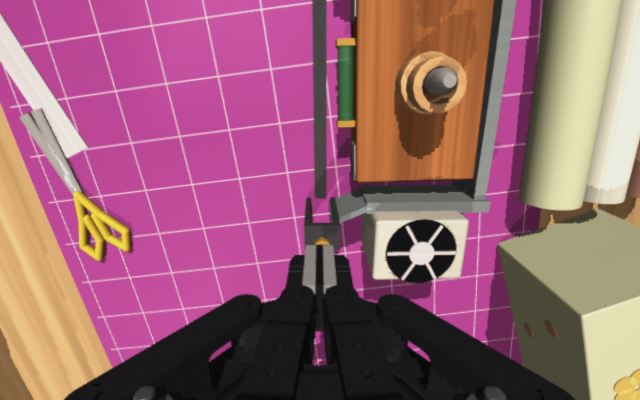

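```bash
python3 - <<'E'
import cv2
i=cv2.imread('pics/w20.png')
cv2.imwrite('pics/c20.png',cv2.resize(i[0:215,310:530],None,fx=3.4,fy=2.7,interpolation=cv2.INTER_CUBIC))
E
```

```text
(no output)
```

View pics/c20.png

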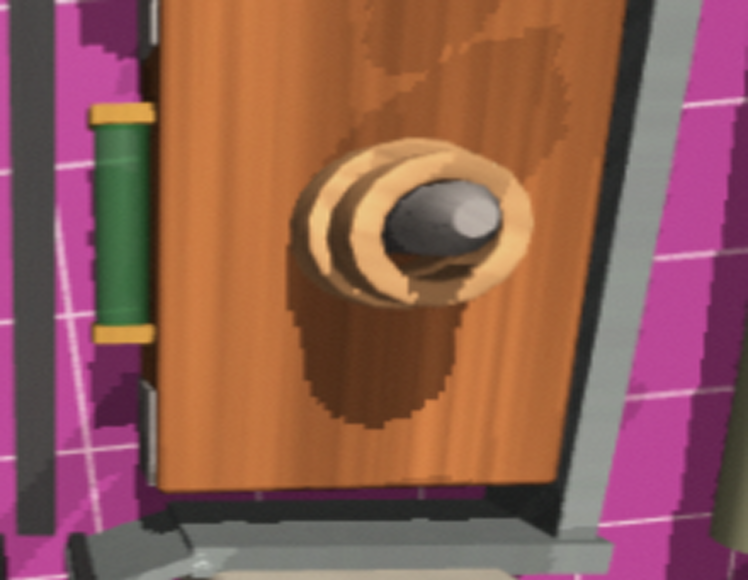

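```bash
python3 - <<'E'
from h import *
np.set_printoptions(precision=4,suppress=True)
z=np.load('cam20.npz',allow_pickle=True);c={k:z[k] for k in z.files};c['k1']=float(c['k1'])
f=lambda x,y:(310+x/3.4,y/2.7)
for n,a,b,h in (('stop',(655,5),(562,520),.055),('baseback',(630,5),(555,482),.05),('basefront',(160,5),(159,488),.05)):
    p=onz(c,*f(*a),h);q=onz(c,*f(*b),h);d=p-q;print(n,p,q,'yaw',np.degrees(np.arctan2(-d[0],d[1])),'inbay',inbay([p[0],p[1],0])[:2],inbay([q[0],q[1],0])[:2])
E
```

```text
stop [0.7103 0.0833 0.055 ] [ 0.6912 -0.086   0.055 ] yaw -6.442888373787347 inbay [154.2  68. ] [ 154.7 -102.4]
baseback [0.7066 0.0848 0.05  ] [ 0.691  -0.0725  0.05  ] yaw -5.657715984905277 inbay [150.4  69. ] [153. -89.]
basefront [0.5877 0.0977 0.05  ] [ 0.5737 -0.0601  0.05  ] yaw -5.068428182128591 inbay [30.7 68.2] [ 35.  -90.1]
```

```bash
python3 - <<'E'
from h import *
b=inframe(BAY,BY,[.092,.0045]);print(b)
go([*inframe(b,-5.5,[-.115,.07]),.227],-6.5)
go([*inframe(b,-5.5,[-.115,.07]),.032],-6.5)
E
```

```text
[0.64120751 0.02739596]
t 49.55 cur [ 0.5348 -0.0506  0.2267] [179.81  -0.75  -6.99] F [ 0.6 -0.5 -0. ] | shift cm [ -2.06 -15.73  -0.11] turn [ 0.19 -0.75 -0.49]
t 49.55 cur [ 0.5348 -0.0506  0.2267] [179.81  -0.75  -6.99] F [ 0.6 -0.5 -0. ] | shift cm [ -2.32 -15.8   19.39] turn [ 0.19 -0.75 -0.49]
```

Call:
play_rows([
  [1,[-1,-2,0],[0.1,-0.4,0]],
  [1,[-1,-4,0],[0.1,-0.3,0]],
  [1,[-0.3,-4,0],[0,0,0]],
  [1,[0,-3.3,1],[0,0,0]],
  [1,[0,-1.6,3],[0,0,0]],
  [1,[0,-0.4,4],[0,0,0]],
  [1,[0,0,4],[0,0,0]],
  [1,[0,0,3],[0,0,0]],
  [1,[0,0,2],[0,0,0]],
  [1,[0,0,0.8],[0,0,0]],
  [1,[0,0,0],[0,0,0]],
])

```text
time: 50.65
ee_pos: [0.5242, 0.1242, 0.0413]
tcp_rot: [-179.9, 0.1, -6.0]
wrist_force: [-0.5, 0.2, -0.2]
opening: 0.0
```

```bash
python3 plan.py .6412 .0274 -5.5 -6.5|head -2
```

```text
Lback [0.541  0.1134] t 50.65 cur [0.5242 0.1242 0.0413] [-1.7993e+02  1.4000e-01 -6.0100e+00] F [-0.5  0.2 -0.2] | shift cm [1.78 0.9  1.02] turn [-0.07  0.14  0.49]
Lcontact [0.5758 0.11  ] t 50.65 cur [0.5242 0.1242 0.0413] [-1.7993e+02  1.4000e-01 -6.0100e+00] F [-0.5  0.2 -0.2] | shift cm [5.28 0.86 1.02] turn [-0.07  0.14  0.49]
```

Call:
play_rows([
  [1,[1,0.5,0.4],[0,0,0.3]],
  [1,[1.5,0.4,0.3],[0,0,0.2]],
  [1,[1.2,0.2,0.1],[0,0,0]],
  [1,[0.9,0,0],[0,0,0]],
  [1,[0.7,0,0],[0,0,0]],
  [1,[0.6,0,0],[0,0.2,0]],
  [1,[0.5,0,0],[0,0.2,0]],
])

```text
time: 51.35
ee_pos: [0.579, 0.1082, 0.0377]
tcp_rot: [-179.7, 1.2, -6.3]
wrist_force: [-32.2, 2.4, 18.4]
opening: -0.0001
```

```bash
python3 plan.py .6412 .0274 -5.5 -6.5|head -2
```

```text
Lback [0.541  0.1134] t 51.35 cur [0.579  0.1082 0.0377] [-179.71    1.17   -6.31] F [-32.2   2.4  18.4] | shift cm [-3.82 -0.09  0.75] turn [-0.28  1.17  0.18]
Lcontact [0.5758 0.11  ] t 51.35 cur [0.579  0.1082 0.0377] [-179.71    1.17   -6.31] F [-32.2   2.4  18.4] | shift cm [-0.32 -0.14  0.68] turn [-0.28  1.17  0.18]
```

Call:
play_rows([
  [1,[-1,0,0],[-0.1,0.4,0]],
  [1,[-1.6,0,-0.3],[-0.1,0.4,0]],
  [1,[-1.5,0,-1],[0,0.2,0]],
  [1,[-0.3,0,-3],[0,0,0]],
  [1,[0,0,-4.5],[0,0,0]],
  [1,[0,0.5,-4.5],[0,0,0]],
  [1,[1,1,-4],[0,0,0]],
  [1,[1,0.5,-2],[0,0,0]],
  [1,[0,0,0],[0,0,0]],
  [1,[0,0,0],[0,0,0]],
])

```text
time: 52.35
ee_pos: [0.5543, 0.0899, 0.2426]
tcp_rot: [-179.9, 0.1, -6.3]
wrist_force: [-1.1, 0.5, -0.5]
opening: -0.0
```

```bash
python3 - <<'E'
from h import *
c=shot('wrist','w21');print(get_obs()['ee_pos'],get_obs()['tcp_rot'])
np.savez('cam21.npz',**{k:np.array(v) for k,v in c.items()})
print([(np.round(d['point'],3),round(d['confidence'],2)) for d in spotter.spot_in(c,'guard_tab')])
s=shot('scene','s21')
print([(np.round(d['point'],3),round(d['confidence'],2)) for d in spotter.spot_in(s,'guard_tab')])
E
```

```text
[0.55413165 0.08997023 0.24235172] [-1.79884226e+02  8.28728346e-02 -6.32403054e+00]
[(array([0.568, 0.212, 0.054]), 0.75)]
[(array([0.593, 0.353, 0.061]), 0.92), (array([0.662, 0.037, 0.067]), 0.63)]
```

View pics/w21.png

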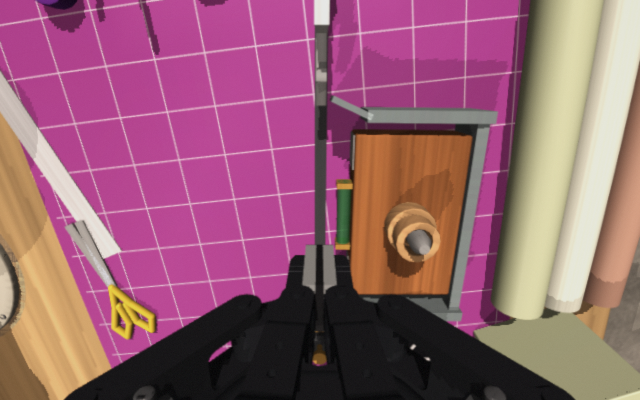

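View pics/s21.png

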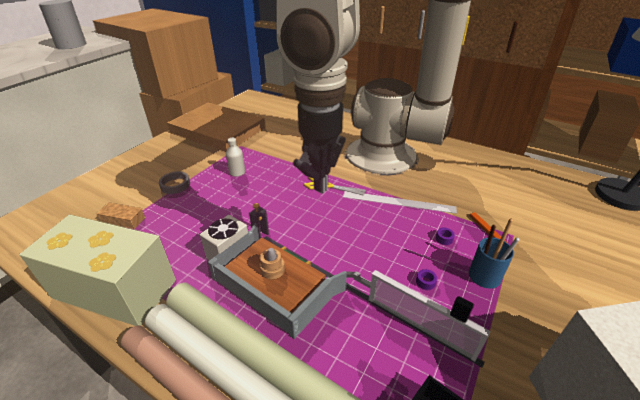

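```bash
python3 - <<'E'
import cv2
i=cv2.imread('pics/w21.png')
cv2.imwrite('pics/c21.png',cv2.resize(i[90:330,310:510],None,fx=3.5,fy=2.5,interpolation=cv2.INTER_CUBIC))
i=cv2.imread('pics/s21.png')
cv2.imwrite('pics/c21s.png',cv2.resize(i[210:360,200:500],None,fx=2.6,fy=2.6,interpolation=cv2.INTER_CUBIC))
E
```

```text
(no output)
```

View pics/c21.png

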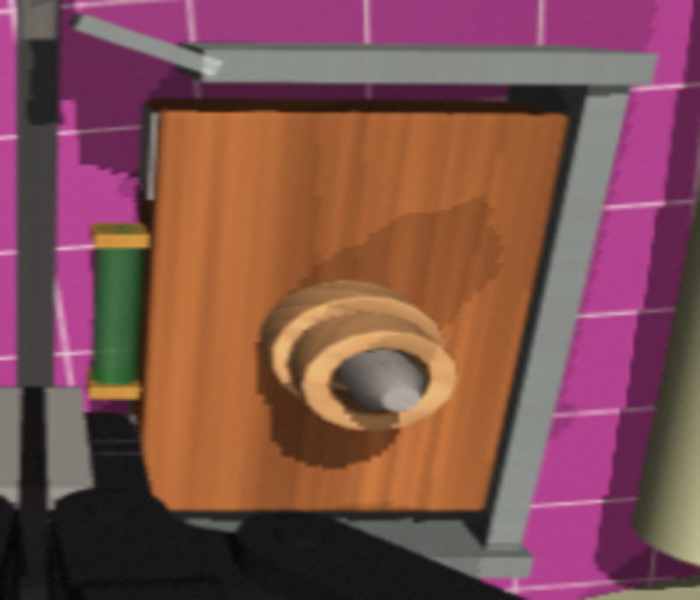

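View pics/c21s.png

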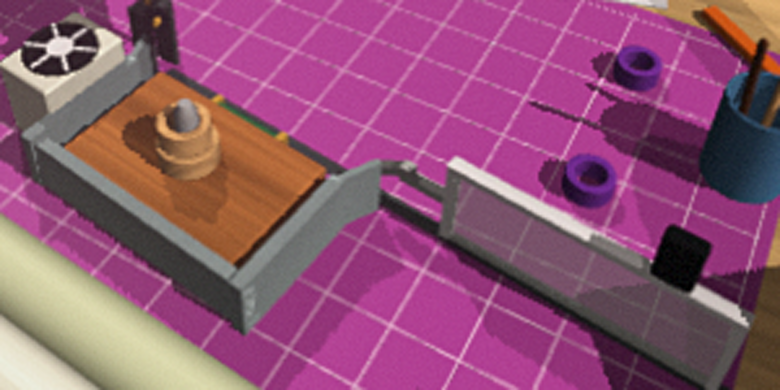

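Call:
play_rows([
  [1,[0,-2,-0.5],[0,0,0]],
  [1,[0.1,-4,-0.5],[0,0,0]],
  [1,[0.1,-4.5,0],[0,0,0]],
  [1,[0.1,-4,0],[0,0,0]],
  [1,[0.1,-3,0],[0,0,0]],
  [1,[0,-1.2,0],[0,0,0]],
  [1,[0,0,0],[0,0,0]],
  [1,[0,0,0],[0,0,0]],
])

```text
time: 53.35
ee_pos: [0.5745, 0.2815, 0.2427]
tcp_rot: [179.7, 0.9, -6.3]
wrist_force: [-0.6, 0.1, 0.5]
opening: 0.0001
```

```bash
python3 - <<'E'
from h import *
np.set_printoptions(precision=4,suppress=True)
c=shot('wrist','w22');print(get_obs()['ee_pos'],get_obs()['tcp_rot'])
np.savez('cam22.npz',**{k:np.array(v) for k,v in c.items()})
s=shot('scene','s22')
print('tab top scene',onz(s,463.5,299,.135))
E
```

```text
[0.5746 0.2813 0.2428] [179.6986   0.8846  -6.3369]
tab top scene [0.5871 0.3932 0.135 ]
```

View pics/w22.png

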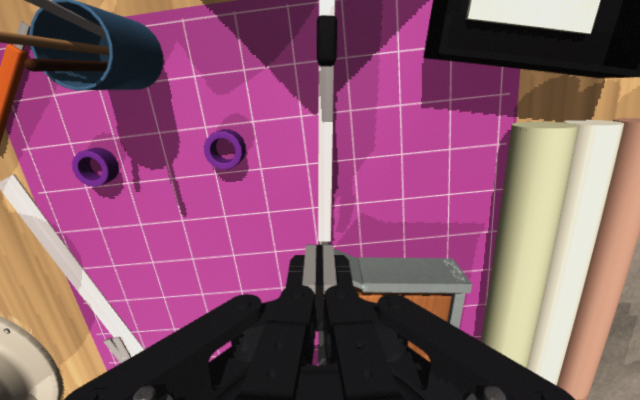

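```bash
python3 - <<'E'
from h import *
np.set_printoptions(precision=4,suppress=True)
z=np.load('cam22.npz',allow_pickle=True);c={k:z[k] for k in z.files};c['k1']=float(c['k1'])
for p in ((327,14),(327,34),(327,54)):
    q=onz(c,*p,.135);print(q,inbay([q[0],q[1],0]))
i=cv2.imread('pics/w22.png');cv2.imwrite('pics/c22.png',cv2.resize(i[0:130,270:390],None,fx=5,fy=4.5,interpolation=cv2.INTER_CUBIC))
q=inframe(BAY,BY,[0,.43]);print(q);go([*q,.24],-6.5)
E
```

```text
[0.5921 0.4108 0.135 ] [ -0.8 379.7   6.6]
[0.5909 0.3987 0.135 ] [ -0.7 367.6   6.6]
[0.5896 0.3863 0.135 ] [ -0.5 355.1   6.6]
[0.5987 0.4607]
t 53.45 cur [0.5747 0.2809 0.2431] [179.72   0.86  -6.38] F [ 0.4  0.3 -0.2] | shift cm [  0.39 -18.13   0.22] turn [0.29 0.86 0.13]
```

View pics/c22.png

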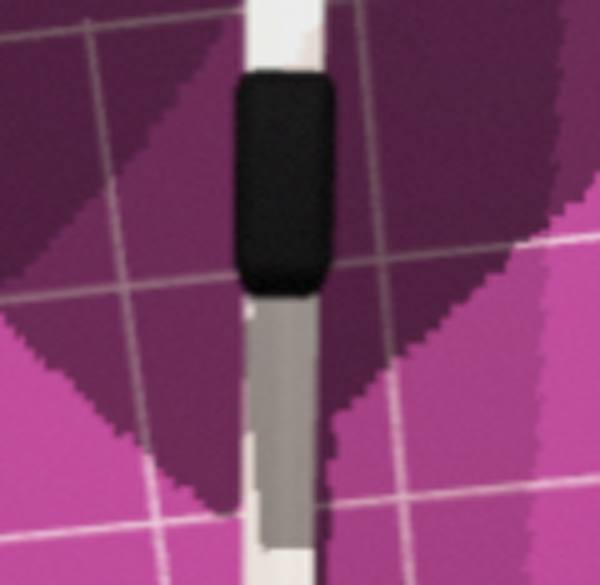

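```bash
python3 - <<'E'
from h import *
go([.5905,.394,.20],-6.5)
E
```

```text
t 53.45 cur [0.5747 0.2809 0.2431] [179.72   0.86  -6.38] F [ 0.4  0.3 -0.2] | shift cm [  0.38 -11.43   4.25] turn [0.29 0.86 0.13]
```

Call:
play_rows([
  [0.4,[0.1,-1.5,0],[0.2,0.4,0]],
  [0.4,[0.1,-3,0],[0.1,0.3,0]],
  [0.4,[0.1,-3,0.5],[0,0,0]],
  [0.4,[0,-2.2,1],[0,0,0]],
  [0.4,[0,-1,1],[0,0,0]],
  [0.4,[0,-0.3,0.5],[0,0,0]],
  [0.4,[0,0,0],[0,0,0]],
  [0.4,[0,0,0],[0,0,0]],
])

```text
time: 54.25
ee_pos: [0.5927, 0.39, 0.215]
tcp_rot: [-179.8, -0.2, -6.9]
wrist_force: [-0.0, 0.2, -0.7]
opening: 0.0509
```

```bash
python3 - <<'E'
from h import *
go([.5905,.394,.20],-6.5);print(get_obs()['opening'])
c=shot('wrist','w23')
E
```

```text
t 54.25 cur [0.5927 0.39   0.215 ] [-179.79   -0.18   -6.89] F [-0.   0.2 -0.7] | shift cm [-0.28 -0.37  1.5 ] turn [-0.21 -0.18 -0.39]
0.05090482504496523
```

View pics/w23.png

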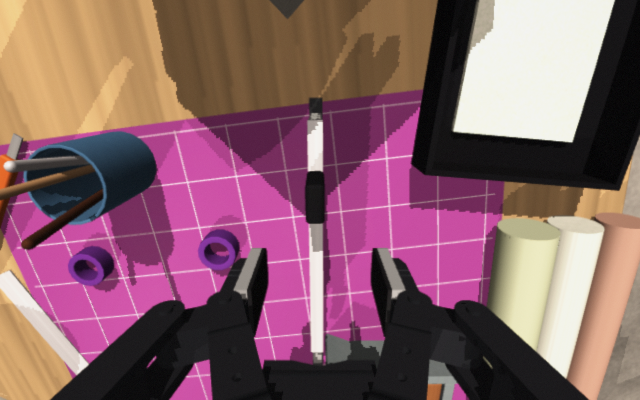

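```bash
python3 - <<'E'
from h import *
np.set_printoptions(precision=4,suppress=True)
c=shot('wrist')
i=c['img'][150:250,270:360,::-1];cv2.imwrite('pics/c23.png',cv2.resize(i,None,fx=6,fy=6,interpolation=cv2.INTER_CUBIC))
for p in ((315,173),(315,195),(315,215)):
    q=onz(c,*p,.135);print(q,inbay([q[0],q[1],0]))
E
```

```text
[0.5935 0.4192 0.135 ] [ -0.4 388.2   6.6]
[0.5915 0.4036 0.135 ] [ -0.6 372.5   6.6]
[0.5897 0.3888 0.135 ] [ -0.7 357.6   6.6]
```

View pics/c23.png

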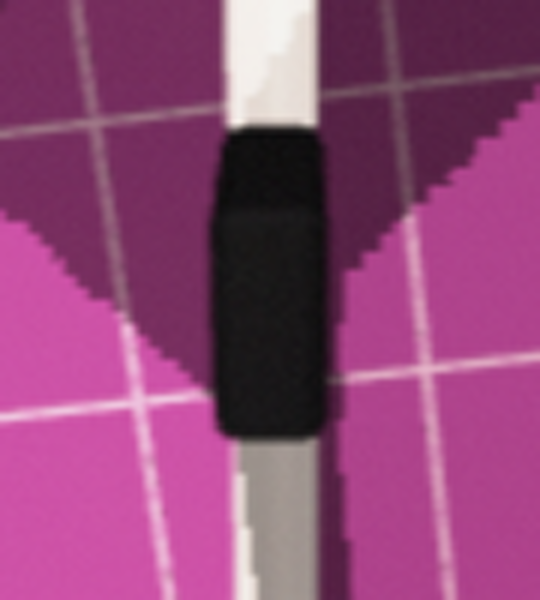

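Call:
play_rows([
  [0.4,[-0.15,-0.3,1],[0,0,0.2]],
  [0.4,[-0.1,-0.2,2],[0,0,0]],
  [0.4,[0,-0.1,2],[0,0,0]],
  [0.4,[0,0,1.3],[0,0,0]],
  [0.4,[0,0,0.3],[0,0,0]],
  [0.4,[0,0,0],[0,0,0]],
  [0.4,[0,0,0],[0,0,0]],
])

```text
time: 55.05
ee_pos: [0.592, 0.3948, 0.1487]
tcp_rot: [-179.6, -0.4, -7.4]
wrist_force: [-0.3, 1.0, 0.7]
opening: 0.0514
```

```bash
python3 - <<'E'
from h import *
go([.5907,.396,.114],-6.5)
shot('wrist','w24')
E
```

```text
t 55.05 cur [0.592  0.3948 0.1487] [-179.59   -0.4    -7.36] F [-0.3  1.   0.7] | shift cm [-0.17 -0.08  3.47] turn [-0.41 -0.4  -0.86]
```

View pics/w24.png

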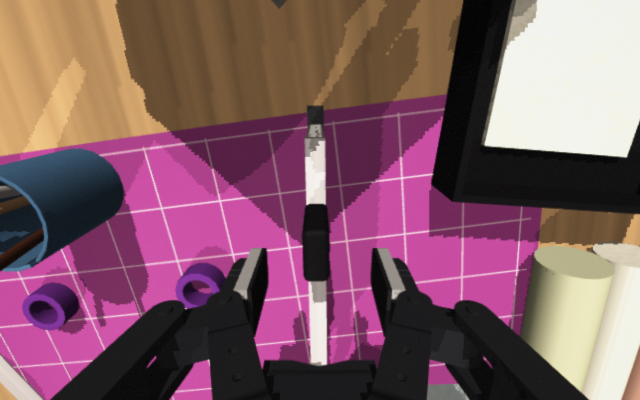

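Call:
play_rows([
  [0.4,[-0.15,-0.1,1],[-0.2,-0.2,-0.4]],
  [0.4,[-0.05,0,1.2],[-0.2,-0.2,-0.3]],
  [0.4,[0,0,1],[0,0,0]],
  [0.4,[0,0,0.3],[0,0,0]],
  [0.4,[0,0,0],[0,0,0]],
])

```text
time: 55.6
ee_pos: [0.5906, 0.3966, 0.1116]
tcp_rot: [-180.0, -0.0, -6.6]
wrist_force: [0.5, -0.2, 0.4]
opening: 0.051
```

```bash
python3 - <<'E'
from h import *
go([.5907,.396,.114],-6.5)
E
```

```text
t 55.6 cur [0.5906 0.3966 0.1116] [-1.7996e+02 -4.0000e-02 -6.5900e+00] F [ 0.5 -0.2  0.4] | shift cm [ 0.01  0.06 -0.24] turn [-0.04 -0.04 -0.09]
```

Call:
play_rows([
  [0.6,[0,0,-0.1],[0,0,0]],
  [0.8,[0,0,0],[0,0,0]],
  [1,[0,0,0],[0,0,0]],
  [1,[0,0,0],[0,0,0]],
  [1,[0,0,0],[0,0,0]],
], newtons=40)

```text
time: 56.1
ee_pos: [0.5906, 0.3966, 0.113]
tcp_rot: [-180.0, -0.0, -6.6]
wrist_force: [0.0, -0.7, -2.1]
opening: 0.0132
```

```bash
python3 - <<'E'
from h import *
o=get_obs();print(o['opening'])
go([*inframe(BAY,BY,[-.0006,.066]),.112],-6.6)
shot('wrist','w25')
E
```

```text
0.013226898192176867
t 56.1 cur [0.5906 0.3966 0.113 ] [-1.7996e+02 -4.0000e-02 -6.6000e+00] F [ 0.  -0.7 -2.1] | shift cm [1.000e-02 2.994e+01 7.000e-02] turn [-0.04 -0.04  0.  ]
```

View pics/w25.png

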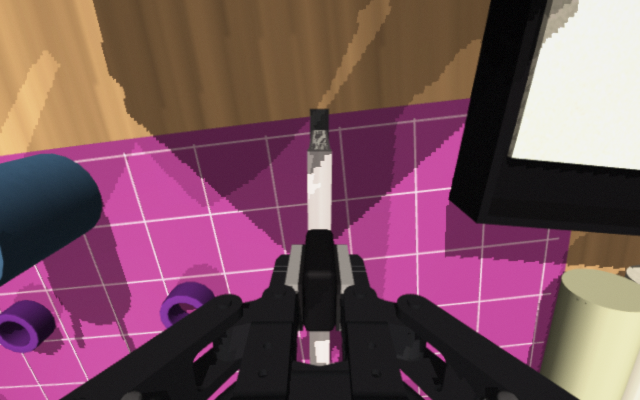

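Call:
play_rows([
  [1,[0,1,0],[0,0,0]],
  [1,[0,2,0],[0,0,0]],
  [1,[0,2.5,0],[0,0,0]],
  [1,[0,2.5,0],[0,0,0]],
  [1,[0,2.5,0],[0,0,0]],
  [1,[0,2.5,0],[0,0,0]],
  [1,[0,2.5,0],[0,0,0]],
  [1,[0,2,0],[0,0,0]],
  [1,[0,1,0],[0,0,0]],
  [1,[0,0,0],[0,0,0]],
])

```text
time: 57.15
ee_pos: [0.5682, 0.2032, 0.113]
tcp_rot: [-179.8, -0.3, -6.7]
wrist_force: [2.4, -0.4, -2.4]
opening: 0.0134
```

```bash
python3 - <<'E'
from h import *
o=get_obs();print(o['opening'],inbay([*o['ee_pos'][:2],0]))
go([*inframe(BAY,BY,[-.0006,.066]),.112],-6.6)
s=shot('scene','s26')
E
```

```text
0.013380750040445918 [ -0.7 170.7   6.6]
t 57.15 cur [0.5682 0.2032 0.113 ] [-179.77   -0.29   -6.65] F [ 2.4 -0.4 -2.4] | shift cm [ 0.02 10.47  0.06] turn [-0.23 -0.29 -0.05]
```

View pics/s26.png

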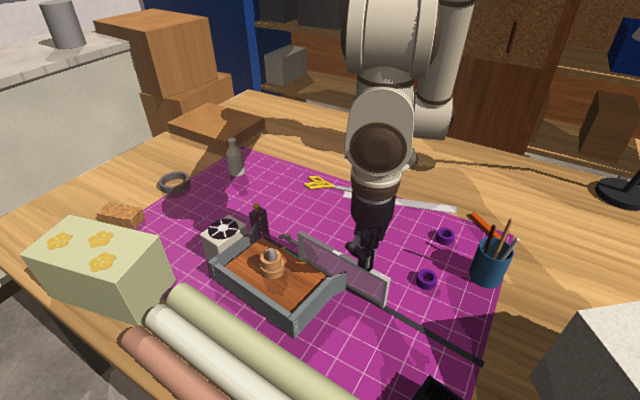

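Call:
play_rows([
  [1,[0,1.2,0],[0,0,0]],
  [1,[0,2,0],[0,0,0]],
  [1,[0,2,0],[0,0,0]],
  [1,[0,1.2,0],[0,0,0]],
  [1,[0,0.8,0],[0,0,0]],
  [1,[0,0.8,0],[0,0,0]],
  [1,[0,0.8,0],[0,0,0]],
  [1,[0,0.8,0],[0,0,0]],
])

```text
time: 58.0
ee_pos: [0.558, 0.1141, 0.113]
tcp_rot: [-179.0, -0.3, -6.1]
wrist_force: [4.4, 38.2, -6.8]
opening: 0.0137
```

```bash
python3 - <<'E'
from h import *
o=get_obs();print(o['opening'],inbay([*o['ee_pos'][:2],0]))
go([*inframe(BAY,BY,[-.0006,.066]),.112],-6.6)
E
```

```text
0.013681385951080385 [-0.7 81.   6.6]
t 58.0 cur [0.558  0.1141 0.113 ] [-178.95   -0.3    -6.13] F [ 4.4 38.2 -6.8] | shift cm [-0.01  1.51  0.08] turn [-1.05 -0.3   0.47]
```

Call:
play_rows([
  [1,[0,0,0],[0,0,0]],
  [1,[0,0,0],[0,0,0]],
])

```text
time: 58.2
ee_pos: [0.558, 0.1149, 0.113]
tcp_rot: [-178.8, -0.3, -6.1]
wrist_force: [1.8, 5.8, -1.6]
opening: 0.0137
```

```bash
python3 - <<'E'
from h import *
o=get_obs();print(o['opening'],inbay([*o['ee_pos'][:2],0]),o['wrist_force'])
s=shot('scene','s27');c=shot('wrist','w27')
cv2.imwrite('pics/c27.png',cv2.resize(s['img'][190:330,195:425],None,fx=3.4,fy=3.4,interpolation=cv2.INTER_CUBIC)[:,:,::-1])
E
```

```text
0.013745494585549311 [-0.7 81.9  6.6] [ 1.83070326  5.81745357 -1.58543198]
```

View pics/c27.png

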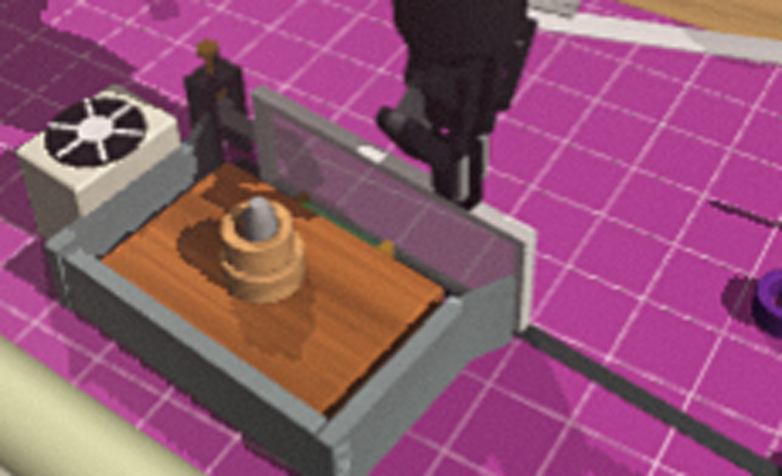

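View pics/w27.png

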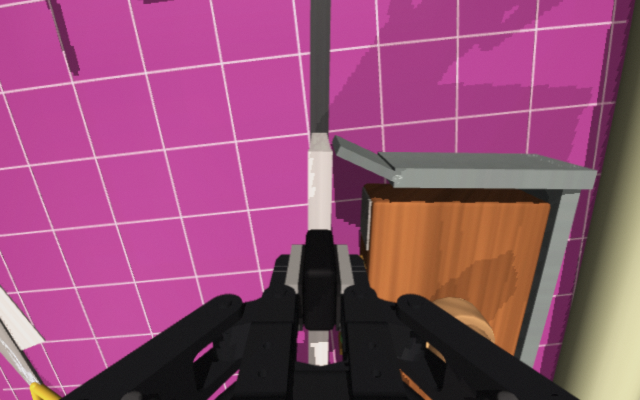

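```bash
python3 - <<'E'
from h import *
c=shot('wrist');s=shot('scene')
i=c['img'][110:230,270:370,::-1];cv2.imwrite('pics/c27b.png',cv2.resize(i,None,fx=6,fy=5,interpolation=cv2.INTER_CUBIC))
for n,cc,p,z in (('w end top',c,(319.5,151),.09),('w end bottom',c,(319.5,134),.0),('s end top',s,(195+533/3.4,190+237/3.4),.09),('s end bot',s,(195+525/3.4,190+328/3.4),.0),('s lead top',s,(195+258/3.4,190+92/3.4),.09)):
    q=onz(cc,*p,z);print(n,inbay([q[0],q[1],0])[:2])
E
```

```text
w end top [ -1.2 136.7]
w end bottom [ -0.6 135. ]
s end top [ -0.3 138.4]
s end bot [ -2.3 136.2]
s lead top [  2.2 -87.7]
```

View pics/c27b.png

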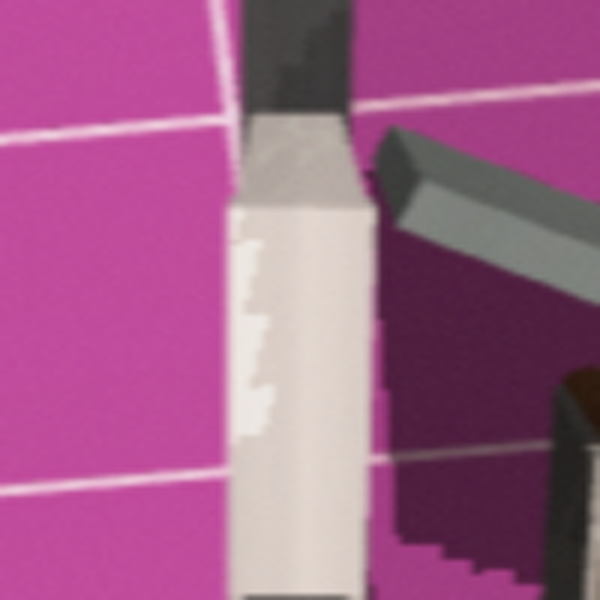

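Call:
play_rows([
  [1,[0,0.5,0],[-0.5,0,0]],
  [1,[0,0.5,0],[-0.5,0,0]],
  [1,[0,0.5,0],[0,0,0]],
])

```text
time: 58.7
ee_pos: [0.5568, 0.1041, 0.113]
tcp_rot: [-179.4, -0.3, -5.9]
wrist_force: [0.7, 5.0, -2.6]
opening: 0.0134
```

```bash
python3 - <<'E'
from h import *
o=get_obs();print(o['opening'],inbay([*o['ee_pos'][:2],0]),o['wrist_force'],o['torque'])
c=shot('wrist','w28');s=shot('scene','s28')
cv2.imwrite('pics/c28.png',cv2.resize(s['img'][190:270,225:345],None,fx=6.5,fy=6.5,interpolation=cv2.INTER_CUBIC)[:,:,::-1])
E
```

```text
0.013355542628948615 [-0.7 71.   6.6] [ 0.74945994  4.96682961 -2.63849943] [ 1.05113009  0.06360532 -0.52487406]
```

View pics/c28.png

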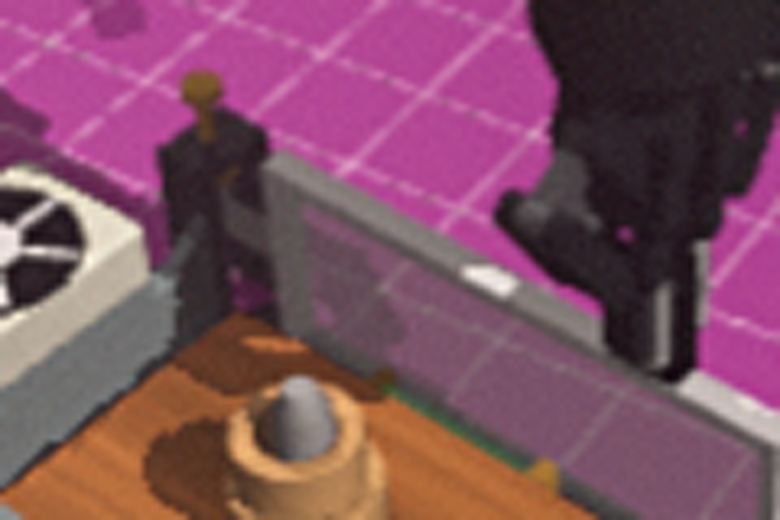

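Call:
play_rows([
  [1,[0,0.4,0],[-0.3,0,0]],
  [1,[0,0.4,0],[-0.2,0,0]],
  [1,[0,0.4,0],[0,0,0]],
  [1,[0,0.4,0],[0,0,0]],
])

```text
time: 59.2
ee_pos: [0.5555, 0.0931, 0.1131]
tcp_rot: [-179.1, -0.2, -5.7]
wrist_force: [3.3, 35.0, -6.1]
opening: 0.0133
```

```bash
python3 - <<'E'
from h import *
o=get_obs();print(o['opening'],inbay([*o['ee_pos'][:2],0]),o['wrist_force'])
c=shot('wrist','w29');s=shot('scene','s29')
cv2.imwrite('pics/c29.png',cv2.resize(s['img'][190:270,225:345],None,fx=6.5,fy=6.5,interpolation=cv2.INTER_CUBIC)[:,:,::-1])
E
```

```text
0.013268104096023896 [-0.7 59.9  6.6] [ 3.27095946 34.9565774  -6.07579397]
```

View pics/c29.png

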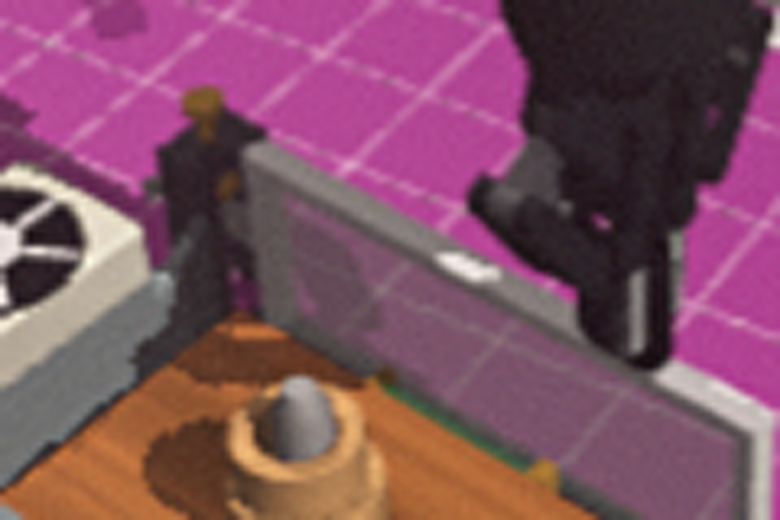

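View pics/w29.png

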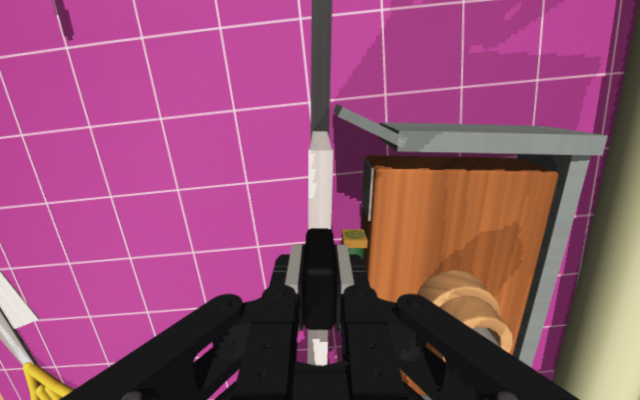

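Call:
play_rows([
  [1,[0,0.1,0],[-0.3,0,0]],
  [1,[0,0,0],[0,0,0]],
])

```text
time: 59.5
ee_pos: [0.5555, 0.0935, 0.113]
tcp_rot: [-179.4, -0.3, -5.6]
wrist_force: [0.4, -0.7, -1.0]
opening: 0.0136
```

```bash
python3 - <<'E'
from h import *
o=get_obs();print(inbay([*o['ee_pos'][:2],0]),o['wrist_force'])
c=shot('wrist');s=shot('scene')
for n,cc,p,z in (('w end top',c,(319.5,149.5),.09),('w end bottom',c,(319.5,132),.0),('s lead top',s,(225+249/6.5,190+148/6.5),.09)):
    q=onz(cc,*p,z);print(n,inbay([q[0],q[1],0])[:2])
for t in [('scene',s)]: print([(np.round(d['point'],3),round(d['confidence'],2)) for d in spotter.spot_in(s,'latch_knob')])
E
```

```text
[-0.7 60.3  6.6] [ 0.39124922 -0.69373398 -0.95657889]
w end top [ -1.8 115.7]
w end bottom [ -1.1 113.9]
s lead top [   1.8 -113.1]
[(array([ 0.531, -0.103,  0.096]), 0.38)]
```

Call:
play_rows([
  [0.7,[0,0,0],[0,0,0]],
  [0.5,[0,0,0],[0,0,0]],
  [0.5,[0,0,0],[0,0,0]],
  [0.5,[0,0,0],[0,0,0]],
  [0.5,[0,0,-1],[0,0,0]],
  [0.5,[0,0,-3],[0,0,0]],
  [0.5,[0,0,-4],[0,0,0]],
  [0.5,[0,0,-3],[0,0,0]],
  [0.5,[0,1,-1],[0,0,0]],
  [0.5,[-1,1,0],[0,0,0]],
  [0.5,[0,0,0],[0,0,0]],
  [0.5,[0,0,0],[0,0,0]],
])

```text
time: 60.85
ee_pos: [0.5422, 0.0692, 0.2405]
tcp_rot: [-179.5, -0.4, -5.6]
wrist_force: [0.0, 1.0, -0.1]
opening: 0.0421
```

```bash
python3 - <<'E'
from h import *
o=get_obs();print(o['ee_pos'],o['wrist_force'])
c=shot('wrist','w30');s=shot('scene','s30')
cv2.imwrite('pics/c30.png',cv2.resize(s['img'][180:330,190:420],None,fx=3.4,fy=3.4,interpolation=cv2.INTER_CUBIC)[:,:,::-1])
E
```

```text
[0.54219309 0.06923779 0.24053008] [ 0.03848606  0.99591398 -0.0893489 ]
```

View pics/c30.png

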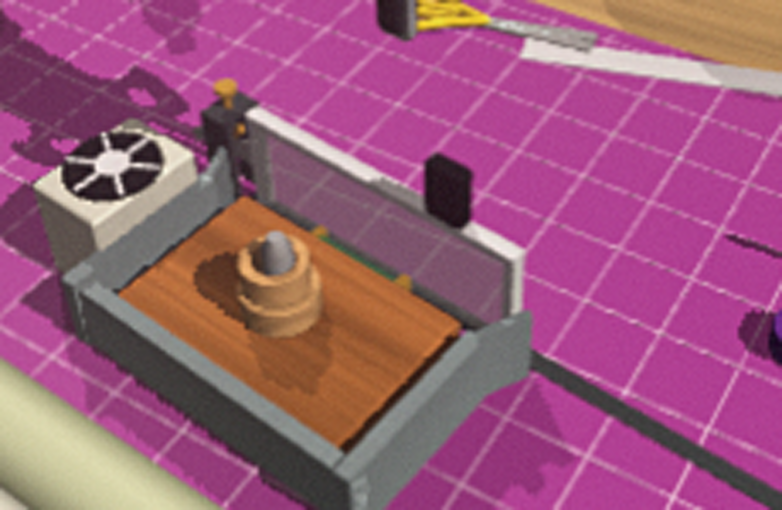

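View pics/w30.png

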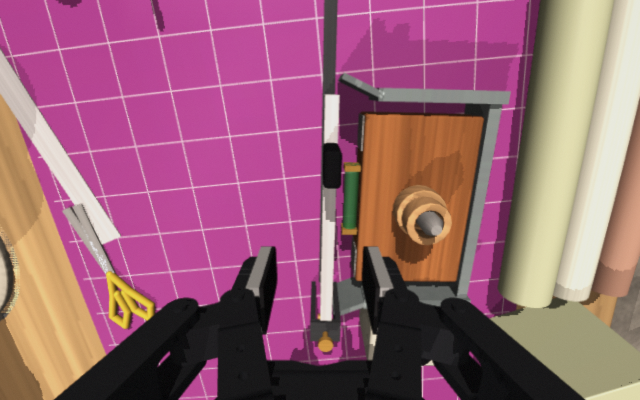

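```bash
python3 - <<'E'
from h import *
c=shot('wrist');s=shot('scene')
q=onz(c,332,96,.09);print('panel end',inbay([q[0],q[1],0])[:2])
for n,p,z in (('back L',(483,118),.05),('back R',(459,282),.05),('stop L',(487,112),.055),('stop R',(462,284),.055)):
    q=onz(c,*p,z);print(n,inbay([q[0],q[1],0])[:2])
def knob(img):
    h=cv2.cvtColor(img[195:225,245:270],cv2.COLOR_RGB2HSV);m=(h[:,:,1]>150)&(h[:,:,0]<25)&(h[:,:,2]>110);v,u=np.where(m);return u.mean()+245,v.mean()+195,v.min()+195,m.sum()
print(knob(cv2.imread('pics/scene0.png')[:,:,::-1].copy()),knob(s['img']))
print(job_done())
E
```

```text
panel end [ -1.1 114.2]
back L [151.3  96.3]
back R [156.1 -91.1]
stop L [151.7 102.4]
stop R [157.4 -90.5]
(np.float64(256.97297297297297), np.float64(209.48648648648648), np.int64(204), np.int64(37)) (np.float64(256.5806451612903), np.float64(207.70967741935485), np.int64(204), np.int64(31))
the job is handed in; nothing more can be done
None
```

I carried out all the steps and handed the job in at about 61 s of the 208 s allowed. `job_done` gives no verdict, so whether it passed is not confirmed.

- **Rings:** two were present, ringC (gripped at 50.5 mm) and ringD (42.3 mm). I put C on the spindle first, then D, and ignored the purple and grey look-alikes. The last pictures show D flat on C with the spindle tip showing.
- **Base:** I walked it in with alternating left and right corner pushes, clear of the vial. In the last wrist picture its back edge is within about 1 mm of the stop at both ends and parallel to it within about half a degree. The scene-camera edge fit read lower near home (87 mm at one point, against the required 88), and the bay's cheeks hid part of the base there. I trusted the close wrist views, and one more left push then met the stop at 32 N.
- **Guard:** I gripped the tab and pulled it shut, because the point for pushing it from behind was just out of reach. The wrist force reached about 38 N as the pawl lifted and 35 N at the hard stop, above the 8 N described for the latch. After release the panel's trailing edge measured 114 mm against 115 mm for shut.
- **Latch:** the top of the knob was at its starting pixel row. The average of its pixels differed by about 2 rows, so the pawl being down rests on the picture, not on a reading.
- **Glue bottle and brush jar:** both were standing in the full-scene picture taken as the guard was closing; I did not check them again in the last crops. The gripper was open and clear of everything at the end.

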